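Riddle the rough stones and pick off the big ones

ROBOT

A 6-joint arm with a two-finger parallel gripper is mounted at the origin on a cart in front of the work surface, level with it; the furniture and walls round the work are solid. World frame = base frame: x ahead of the robot, y to its left, z up, the work surface at z = 0. Lengths are in m, angles in rad, forces in N, time in s.
With the tool pointing down it reaches from about 0.35 to 0.775 m from the base axis. Payload 7.3 kg.
Tool frame: the origin (TCP) lies on the centre line of the jaws, within the pads' length; the fingertips stand 25 mm ahead of it and the grasp point (between the pads) lies 6 mm ahead of it; z points along the fingers, y is the direction in which the jaws open and shut (so a half turn about z gives the same grasp; the last joint's range is limited). The gripper opens to 92 mm and grips with 3 to 60 N. Pads are 19 mm wide; open, the fingers measure 130 mm over their backs; the gripper's body (75 mm by 190 mm) begins 47 mm behind the grasp point.
Start: joints at [-1.324, 0.342, 1.524, -0, 1.275, -0.146], TCP at [0.201, -0.485, 0.222] pointing down, gripper open.
Joint ranges: [-2.53, 2.53], [-0.77, 2.02], [0.04, 2.7], [-1, 4.14], [0.28, 2.66], [-3.11, 3.11]. Speed limits (rad/s): [2.57, 2.57, 3.14, 3.14, 3.14, 3.14].

INTERFACE

Orientations are given as [roll, pitch, yaw] about the fixed x, y, z axes, in that order (R = Rz(yaw) Ry(pitch) Rx(roll)).
In Python, from cell import telemetry, read_camera, workorder gives the robot as it stands.
- The arm moves only by the shell command python3 -m creep 'ROWS' [FORCE]. ROWS is JSON, one flat list of numbers, 5 for each row, row after row: the opening, from 0 (shut) to 1 (fully open), then the shift along the world's x, y, z in m, then the turn about the world's z in rad. A call has 1 to 12 rows; each row shifts and turns the pose as measured when the row begins; what a row does not reach is not made up. A row lasts 1/8 s, in which the tool goes at most 62.5 mm and 10.7 degrees, less where a joint would pass 70% of its speed; a pose out of reach is approached as far as the arm can. A call is refused whole if a number of a shift passes 0.0625 or a number of a turn 0.188, either way. A call with a gripper value outside its range is refused whole. The fingers move at their own pace and stop on an object; FORCE is the grip in N (left out, the last holds). Time passes only in rows, so rows that do not move let the fingers close. It gives the time, the measured TCP pose, the force and the opening at its end, in the units of the state.
- telemetry.observe(): the state, without advancing time (a new reading comes with each control period).
- read_camera(name): name is "scene" or "side" or "wrist"; returns a dict with "image" (384x512x3 uint8, red, green, blue), "fovy" (degrees; the focal length in pixels is half the picture's height over the tangent of half this angle, whatever the lens; pixels are square), "cx", "cy" (the principal point, pixels), "R" (3x3) and "t" (3): a world point X has camera coordinates R X + t. Camera axes: x right, y down, z forward; pixel columns grow to the right and rows downward; lengths in m; the calibration is good to about 2 mm. A picture is of the moment at which its call begins. There is no depth.
- workorder.hand_in(): hands the job in, once; it reports no verdict.
The state is a dict: "time": time; "qpos": joint angles; "qvel": joint speeds; "joint_efforts": joint torques, N m; "tool_pos": TCP position; "tool_rot": TCP orientation; "contact_force": force on the tool from outside, world axes, zero at the start; "torque": the same for the moment, N m; "opening": finger opening in m.
Only numpy, scipy, OpenCV 4.12 (cv2) and the standard library are available. Lean on these libraries where they do the work, as an engineer would, in place of code of your own. Each camera call takes 0.05 s, during which the arm holds its last target.

TASK

Lift the handle of the tipping tray so that all its stones slide out onto the grate of the blue box and the small ones fall through, then lower the tray back level. Pick the two big stones off the grate and lay them in the green crate without dropping them; leave the small stones in the box, let none spill on the bench, and leave the black canister and the red-lidded tub where they stand.

Things in the scene. Friction and masses are not known exactly. Their poses are not given: they have to be found in the camera images.
- riddle: Fixed sorting box: blue catch box 196 mm square with a steel bar grate in its mouth. Origin: on its underside, 3 mm from its middle; x across, y from the box toward the tipping tray, z up. Side walls (x = +-95 mm) rise to 85 mm, the end wall (y = -92 mm) too, the wall at the tray (y = +98 mm) to 80 mm. Floor 6 mm thick.
- grate_center (a point): Middle of the grate, at the top of its bars, 73 mm above the bench. Bars 6 mm thick leave openings about 40 x 40 mm; the grate fills the box's mouth, about +-92 mm in x and y. Behind it, beyond about x = 0.62 m from the robot's base, stand the machine's tall mast, column and spindle: carry things past in front of them.
- tray_hinge (a point): Middle of the tray's fixed hinge line, which runs along the box's x, 115 mm along its y from its origin, 45 mm above the bench, 80 mm below the tray's floor: as the tray tips, its open edge moves out over the grate; as it is lowered, it draws back. Level, the open edge is right above the hinge line: tray floor 121 to 125 mm above the bench.
- tray (a joint): Hinge of the aluminium tipping tray (rad): 0 = level on its stand, grows as the handle end is lifted, stops at 1.0. Inside about 166 x 172 mm, walls 38 mm; open toward the grate, so the stones slide out over its open edge, from about 0.3 to 0.4 rad on; lift nearly to the stop to empty it. No spring or catch: let go, it falls back level. Lifting the handle takes about 6 N.
- tray_grip (a point): Middle of the tray's black round handle bar, 12 mm thick, 110 mm long along the box's x, centre 38 mm from the tray's end wall. With the tray level it lies 216 mm from the hinge line along the box's y and 94 mm above it (139 mm above the bench); it swings up and over toward the grate about the hinge. The bar can turn between the fingers.
- crate: Fixed light green open plastic tray, 370 mm (its x) x 265 mm (its y), 63 mm high; inside about 328 x 222 mm, floor 2 mm thick. Origin at the middle of its underside. Its near half (x below 0) is empty; a gold packet and a dressing stone lie in its far half.
- film_can: Black canister with grey lid, 34 mm across, 51 mm tall, standing on the bench near its front edge, a bystander. Origin at the middle of its underside.
- rouge_tub: Squat white tub with a red lid, 62 mm across, 38 mm tall, on the bench at the left, a bystander. Origin at the middle of its underside.
- big_stone_a_center (a point): Centre of a big rough pink stone: a bevelled block, 54 mm (its x) x 70 mm (its y) x 40 mm high, about 0.22 kg. It starts lying flat in the tray, its 70 mm length across the tray (along the hinge line), and is too big for the grate. After tipping it lies on the grate, perhaps turned, a little tilted, or rolled onto a side.
- big_stone_b_center (a point): Centre of a big rough pink stone: a bevelled block, 54 mm (its x) x 70 mm (its y) x 40 mm high, about 0.22 kg. It starts lying flat in the tray, its 70 mm length across the tray (along the hinge line), and is too big for the grate. After tipping it lies on the grate, perhaps turned, a little tilted, or rolled onto a side.
- small_stone_1_center (a point): Centre of a small rough pink stone, about 25 x 28 x 24 mm. It starts in the tray and falls through the grate's openings.
- small_stone_2_center (a point): Centre of a small rough pink stone, about 25 x 28 x 24 mm. It starts in the tray and falls through the grate's openings.
- small_stone_3_center (a point): Centre of a small rough pink stone, about 25 x 28 x 24 mm. It starts in the tray and falls through the grate's openings.
- small_stone_4_center (a point): Centre of a small rough pink stone, about 25 x 28 x 24 mm. It starts in the tray and falls through the grate's openings.
- small_stone_5_center (a point): Centre of a small rough pink stone, about 25 x 28 x 24 mm. It starts in the tray and falls through the grate's openings.
- small_stone_6_center (a point): Centre of a small rough pink stone, about 25 x 28 x 24 mm. It starts in the tray and falls through the grate's openings.

How it is judged:
On the way, in this order (a step that is already met when the one before it is completed fails the run):
1. the tray is tipped up and both big stones lie on the grate (value of joint tray above 0.3 rad and x of big_stone_a_center in the frame of riddle between -0.094 and 0.094 m and y of big_stone_a_center in the frame of riddle between -0.094 and 0.1 m and z of big_stone_a_center in the frame of riddle between 0.075 and 0.14 m and x of big_stone_b_center in the frame of riddle between -0.094 and 0.094 m and y of big_stone_b_center in the frame of riddle between -0.094 and 0.1 m and z of big_stone_b_center in the frame of riddle between 0.075 and 0.14 m), for 0.2 s.
2. the tray is back level and both big stones lie on the grate (value of joint tray below 0.06 rad and x of big_stone_a_center in the frame of riddle between -0.094 and 0.094 m and y of big_stone_a_center in the frame of riddle between -0.094 and 0.1 m and z of big_stone_a_center in the frame of riddle between 0.075 and 0.125 m and x of big_stone_b_center in the frame of riddle between -0.094 and 0.094 m and y of big_stone_b_center in the frame of riddle between -0.094 and 0.1 m and z of big_stone_b_center in the frame of riddle between 0.075 and 0.125 m), for 0.2 s.
At the end, for the whole second after the job is handed in: The tray is level (within 0.06 rad), both big stones lie at rest inside the green crate, and all six small stones lie inside the blue box below the grate (value of joint tray below 0.06 rad and x of big_stone_a_center in the frame of crate between -0.165 and 0.165 m and y of big_stone_a_center in the frame of crate between -0.112 and 0.112 m and z of each of big_stone_a_center, big_stone_b_center in the frame of crate below 0.055 m and x of big_stone_b_center in the frame of crate between -0.165 and 0.165 m and y of big_stone_b_center in the frame of crate between -0.112 and 0.112 m and x of small_stone_1_center in the frame of riddle between -0.094 and 0.094 m and y of small_stone_1_center in the frame of riddle between -0.094 and 0.1 m and z of each of small_stone_1_center, small_stone_2_center, small_stone_3_center, small_stone_4_center, small_stone_5_center, small_stone_6_center in the frame of riddle below 0.062 m and x of small_stone_2_center in the frame of riddle between -0.094 and 0.094 m and y of small_stone_2_center in the frame of riddle between -0.094 and 0.1 m and x of small_stone_3_center in the frame of riddle between -0.094 and 0.094 m and y of small_stone_3_center in the frame of riddle between -0.094 and 0.1 m and x of small_stone_4_center in the frame of riddle between -0.094 and 0.094 m and y of small_stone_4_center in the frame of riddle between -0.094 and 0.1 m and x of small_stone_5_center in the frame of riddle between -0.094 and 0.094 m and y of small_stone_5_center in the frame of riddle between -0.094 and 0.1 m and x of small_stone_6_center in the frame of riddle between -0.094 and 0.094 m and y of small_stone_6_center in the frame of riddle between -0.094 and 0.1 m and linear speed of each of big_stone_a, big_stone_b below 0.03 m/s); the robot touches nothing.
It fails at once if a stone spills onto the bench (its centre less than 40 mm above the bench, outside the blue box and the crate) ((height (world z) of big_stone_a_center below 0.04 m and not (x of big_stone_a_center in the frame of riddle between -0.098 and 0.098 m and y of big_stone_a_center in the frame of riddle between -0.098 and 0.104 m) and not (x of big_stone_a_center in the frame of crate between -0.185 and 0.185 m and y of big_stone_a_center in the frame of crate between -0.133 and 0.133 m)) or (height (world z) of big_stone_b_center below 0.04 m and not (x of big_stone_b_center in the frame of riddle between -0.098 and 0.098 m and y of big_stone_b_center in the frame of riddle between -0.098 and 0.104 m) and not (x of big_stone_b_center in the frame of crate between -0.185 and 0.185 m and y of big_stone_b_center in the frame of crate between -0.133 and 0.133 m)) or (height (world z) of small_stone_1_center below 0.04 m and not (x of small_stone_1_center in the frame of riddle between -0.098 and 0.098 m and y of small_stone_1_center in the frame of riddle between -0.098 and 0.104 m) and not (x of small_stone_1_center in the frame of crate between -0.185 and 0.185 m and y of small_stone_1_center in the frame of crate between -0.133 and 0.133 m)) or (height (world z) of small_stone_2_center below 0.04 m and not (x of small_stone_2_center in the frame of riddle between -0.098 and 0.098 m and y of small_stone_2_center in the frame of riddle between -0.098 and 0.104 m) and not (x of small_stone_2_center in the frame of crate between -0.185 and 0.185 m and y of small_stone_2_center in the frame of crate between -0.133 and 0.133 m)) or (height (world z) of small_stone_3_center below 0.04 m and not (x of small_stone_3_center in the frame of riddle between -0.098 and 0.098 m and y of small_stone_3_center in the frame of riddle between -0.098 and 0.104 m) and not (x of small_stone_3_center in the frame of crate between -0.185 and 0.185 m and y of small_stone_3_center in the frame of crate between -0.133 and 0.133 m)) or (height (world z) of small_stone_4_center below 0.04 m and not (x of small_stone_4_center in the frame of riddle between -0.098 and 0.098 m and y of small_stone_4_center in the frame of riddle between -0.098 and 0.104 m) and not (x of small_stone_4_center in the frame of crate between -0.185 and 0.185 m and y of small_stone_4_center in the frame of crate between -0.133 and 0.133 m)) or (height (world z) of small_stone_5_center below 0.04 m and not (x of small_stone_5_center in the frame of riddle between -0.098 and 0.098 m and y of small_stone_5_center in the frame of riddle between -0.098 and 0.104 m) and not (x of small_stone_5_center in the frame of crate between -0.185 and 0.185 m and y of small_stone_5_center in the frame of crate between -0.133 and 0.133 m)) or (height (world z) of small_stone_6_center below 0.04 m and not (x of small_stone_6_center in the frame of riddle between -0.098 and 0.098 m and y of small_stone_6_center in the frame of riddle between -0.098 and 0.104 m) and not (x of small_stone_6_center in the frame of crate between -0.185 and 0.185 m and y of small_stone_6_center in the frame of crate between -0.133 and 0.133 m))).
It fails at once if a big stone is dropped into the crate (moves faster than 0.9 m/s inside it, a fall of about 40 mm) ((x of big_stone_a_center in the frame of crate between -0.165 and 0.165 m and y of big_stone_a_center in the frame of crate between -0.112 and 0.112 m and z of big_stone_a_center in the frame of crate below 0.055 m and linear speed of big_stone_a above 0.9 m/s) or (x of big_stone_b_center in the frame of crate between -0.165 and 0.165 m and y of big_stone_b_center in the frame of crate between -0.112 and 0.112 m and z of big_stone_b_center in the frame of crate below 0.055 m and linear speed of big_stone_b above 0.9 m/s)).
It fails at once if the black canister or the red-lidded tub is moved by more than 30 mm or knocked over ((distance of film_can from where it was at the start of the episode above 0.03 m or angle between film_can's own z axis and vertical above 0.5 rad) or (distance of rouge_tub from where it was at the start of the episode above 0.03 m or angle between rouge_tub's own z axis and vertical above 0.5 rad)).
It also fails if it takes over 72 s, if anything falls off the work surface, if the arm or the gripper's body presses on something with over 40 N, if the wrist force passes 120 N, or if a joint passes its speed limit or range.

## Working session

There is one attempt and no reset: what is moved stays moved. The work goes in short steps, Python scripts to look and compute and a shell command to move; the robot and the scene stay as the last step left them, time stands still between calls to the robot, and variables do not carry over. Pictures are saved under pics/ and viewed, and the job is handed in when it is done.

```bash
mkdir -p pics; ls; cat > h.py <<'E'
import numpy as np,cv2
from cell import telemetry, read_camera
def shot(n,f):
    c=read_camera(n); cv2.imwrite('pics/'+f,c['image'][:,:,::-1])
    np.savez('pics/'+f+'.npz',**{k:np.asarray(v) for k,v in c.items()}); return c
def K(c):
    f=192/np.tan(np.radians(float(c['fovy']))/2); return f
def proj(c,X):
    X=np.atleast_2d(X); p=X@np.array(c['R']).T+np.array(c['t']); f=K(c)
    return np.c_[f*p[:,0]/p[:,2]+c['cx'],f*p[:,1]/p[:,2]+c['cy']]
def ray(c,u,v,z):
    R=np.array(c['R']);t=np.array(c['t']);o=-R.T@t
    d=R.T@np.array([(u-c['cx'])/K(c),(v-c['cy'])/K(c),1]); return o+d*(z-o[2])/d[2]
def ld(f): 
    d=np.load('pics/'+f+'.npz'); return {k:d[k] for k in d}
E
python3 - <<'E'
from h import *
for n in ['scene','side','wrist']:
    c=shot(n,n+'0.png'); print(n,c['fovy'],c['cx'],c['cy'],-np.array(c['R']).T@c['t'])
s=telemetry.observe(); print(s['time'],s['tool_pos'],s['tool_rot'],s['opening'],s['contact_force'])
E
```

```text
pics
scene 55.99926577803396 249.26447451021374 187.82032950320803 [-0.00329606  0.99796454  1.13290999]
side 44.64081322498424 245.08206782884142 192.68449509235157 [ 0.57557789 -1.12026485  1.23584548]
wrist 62.74293269855024 259.66566122441793 188.3737399175824 [ 0.26952092 -0.45690304  0.38435245]
0.15 [ 0.20091078 -0.48470241  0.22132068] [-3.14046908e+00 -1.75503171e-04  3.92811673e-01] 0.09148952093180701 [ 1.33642501  0.14110955 -0.31413302]
```

View pics/scene0.png

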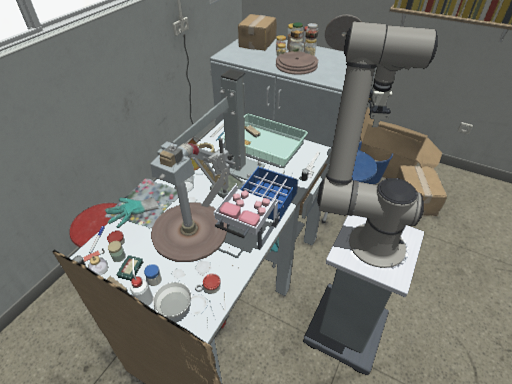

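View pics/side0.png

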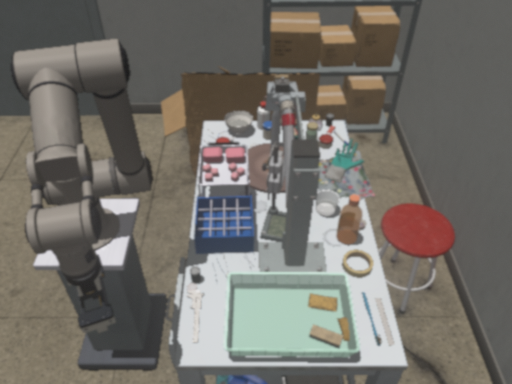

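View pics/wrist0.png

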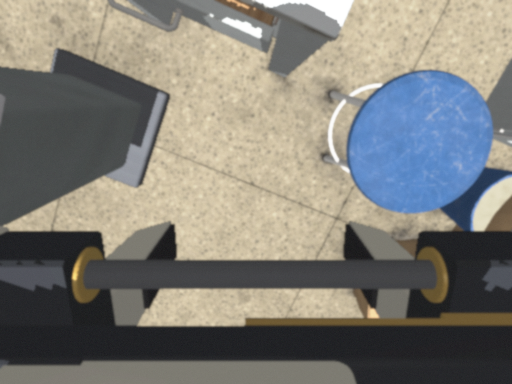

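The scene view shows the tray (about 245,215), the blue box (268,190) and the crate (275,140). The side view shows the box near (225,222), the tray at (223,165), the crate at (292,315) and the canister at (196,273). I'll zoom in.

```bash
python3 - <<'E'
from h import *
a=cv2.imread('pics/side0.png')[120:270,180:300]; cv2.imwrite('pics/s_z.png',cv2.resize(a,None,fx=4.9*0.8,fy=4.9*.8,interpolation=cv2.INTER_CUBIC))
b=cv2.imread('pics/scene0.png')[150:280,195:345]; cv2.imwrite('pics/c_z.png',cv2.resize(b,None,fx=4,fy=4,interpolation=cv2.INTER_CUBIC))
b=cv2.imread('pics/side0.png')[250:370,170:370]; cv2.imwrite('pics/k_z.png',cv2.resize(b,None,fx=4,fy=4,interpolation=cv2.INTER_CUBIC))
E
```

```text
(no output)
```

View pics/s_z.png

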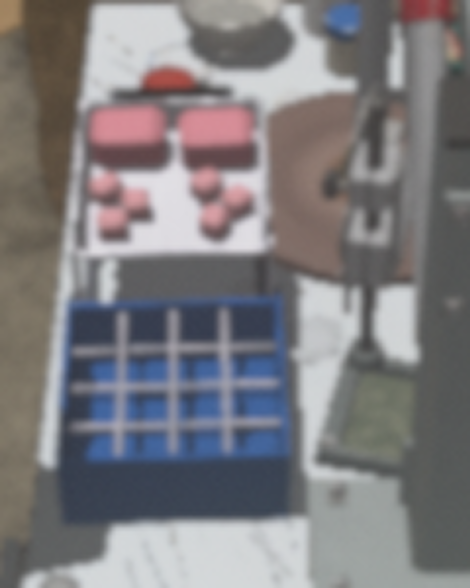

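View pics/c_z.png

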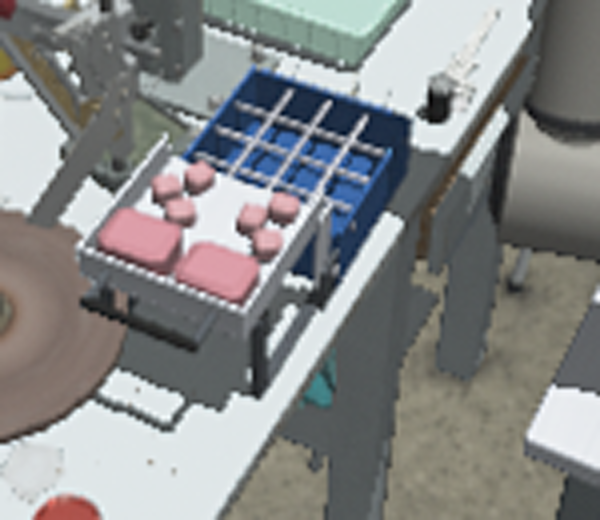

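View pics/k_z.png

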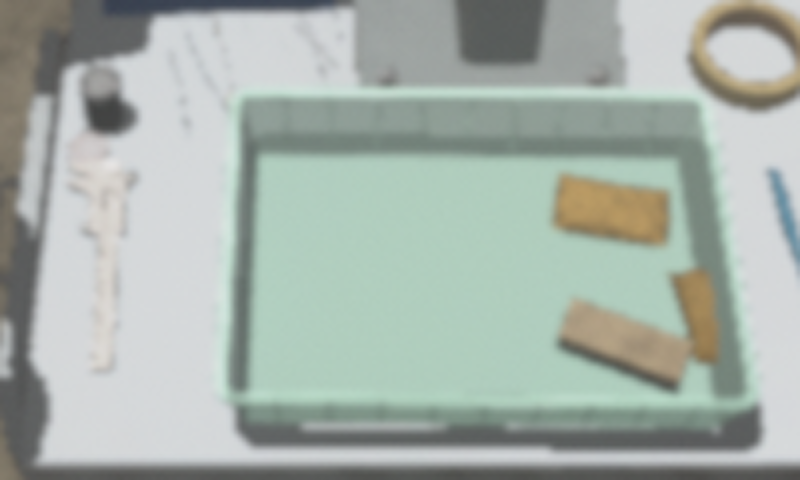

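```bash
cat > fit.py <<'E'
from h import *
from scipy.optimize import least_squares
S=ld('side0.png');C=ld('scene0.png')
z=3.92
def s(u,v): return ('S',180+u/z,120+v/z)
def c(u,v): return ('C',195+u/4,150+v/4)
gr=.0465
obs=[ # local pts
((0,0.003,.073),s(172,386)),
((-gr,.003,.073),s(120,386)),((gr,.003,.073),s(225,385)),((0,.003+gr,.073),s(173,349)),((0,.003-gr,.073),s(172,427)),
((-.054,.331,.139),s(113,92)),((.054,.331,.139),s(232,92)),
((-.098,.101,.080),s(69,303)),((.098,.101,.080),s(284,297)),
((-.054,.331,.139),c(195,344)),((.054,.331,.139),c(83,300)),
((0,.003,.073),c(296,145)),
]
def res(p):
    cs,sn=np.cos(p[2]),np.sin(p[2]);r=[]
    for l,(n,u,v) in obs:
        X=np.array([p[0]+cs*l[0]-sn*l[1],p[1]+sn*l[0]+cs*l[1],l[2]])
        r+=list(proj(S if n=='S' else C,X)[0]-[u,v])
    return np.array(r)
q=least_squares(res,[.45,-.1,0],loss='soft_l1'); print(q.x); print(q.fun.reshape(-1,2).round(1))
p=q.x
cs,sn=np.cos(p[2]),np.sin(p[2])
for l in [(0,.003,.073),(0,.115,.045),(0,.331,.139)]: print(p[0]+cs*l[0]-sn*l[1],p[1]+sn*l[0]+cs*l[1],l[2])
for k in [(170+240/4,250+95/4),(170+703/4,250+95/4),(170+228/4,250+400/4),(170+755/4,250+405/4)]: print('crate top',ray(S,*k,.063))
print('film',ray(S,170+100/4,250+78/4,.051)); 
E
python3 fit.py
```

```text
[ 0.48604485 -0.01953245  0.03167868]
[[ 0.2 -0.3]
 [-0.1  0.1]
 [ 0.3 -0.4]
 [ 0.  -0.5]
 [ 0.1 -0.7]
 [ 1.   1.2]
 [-1.2  0.5]
 [-0.9  0.3]
 [-0.8  0.4]
 [-1.  -0.7]
 [ 0.7 -0.3]
 [-0.7  0.9]]
0.48594983066728165 -0.016533957253537034 0.073
0.48240241181713067 0.09540984927233377 0.045
0.47556096117755375 0.311301476143656 0.139
crate top [ 0.51238864 -0.24318568  0.063     ]
crate top [ 0.8687609 -0.2439629  0.063    ]
crate top [ 0.51159448 -0.49591444  0.063     ]
crate top [ 0.86501438 -0.49951081  0.063     ]
film [ 0.40107141 -0.21751606  0.051     ]
```

Riddle found at (0.486, -0.020), yaw 0.032; the crate's centre is about (0.69, -0.37). Moving above the handle.

```bash
python3 -m creep '[0.28,0.024,0.045,0.005,-0.03, 0.28,0.026,0.048,0.005,-0.03, 0.28,0.026,0.048,0.005,-0.03, 0.28,0.026,0.048,0.005,-0.03, 0.28,0.026,0.048,0.005,-0.03, 0.28,0.026,0.048,0.005,-0.03, 0.28,0.026,0.048,0,-0.03, 0.28,0.026,0.048,0,-0.03, 0.28,0.008,0.05,0,-0.03, 0.28,0.008,0.05,0,-0.03, 0.28,0.008,0.05,0,-0.03, 0.28,0.008,0.05,0,-0.03]' 30
```

```text
time: 1.65
tool_pos: [0.4421, 0.1132, 0.2499]
tool_rot: [-3.139, -0.002, 0.013]
contact_force: [0.6, 0.2, 0.4]
opening: 0.0257
```

```bash
python3 -m creep '[0.28,0.01,0.05,0,0.01, 0.28,0.01,0.05,0,0.008, 0.28,0.008,0.05,0,0, 0.28,0.005,0.04,0,0, 0.28,0,0,0,0]' ; python3 - <<'E'
from h import *
s=telemetry.observe(); print(s['time'],s['tool_pos'],s['tool_rot'],s['contact_force'])
shot('wrist','w1.png')
c=shot('side','s1.png');cv2.imwrite('pics/s1z.png',cv2.resize(cv2.imread('pics/s1.png')[90:270,160:320],None,fx=3.3,fy=3.3,interpolation=cv2.INTER_CUBIC))
E
```

```text
time: 2.28
tool_pos: [0.4743, 0.3127, 0.248]
tool_rot: [-3.14, 0.001, 0.036]
contact_force: [0.8, -0.3, -0.8]
opening: 0.0254
2.275 [0.47427703 0.31272511 0.24798145] [-3.13979652e+00  5.64617585e-04  3.61474896e-02] [ 0.75908332 -0.25674035 -0.82470695]
```

View pics/w1.png

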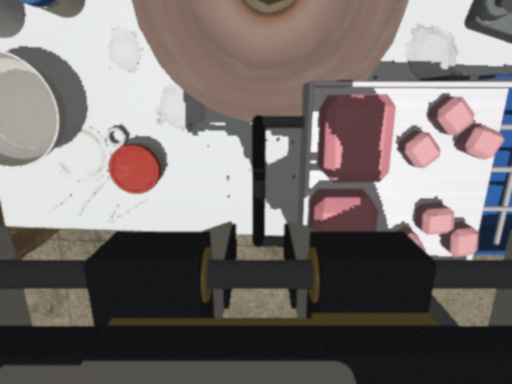

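View pics/s1z.png

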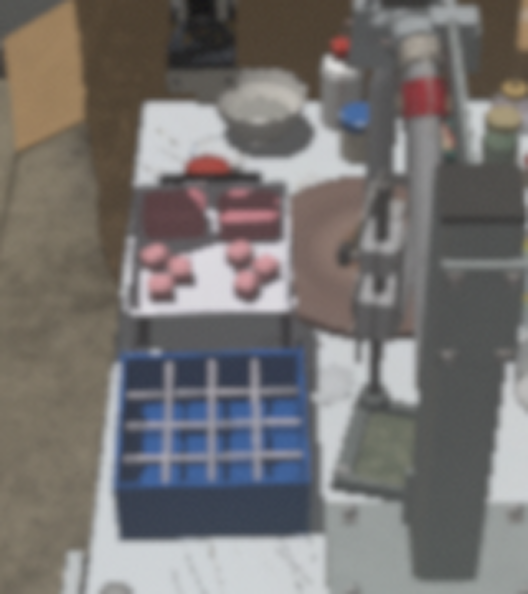

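The wrist view shows the bar running from (259,120) to (260,243), centred between the jaws, whose axis is at column 259.

```bash
python3 - <<'E'
from h import *
c=ld('w1.png')
for u,v in [(259,118),(258.5,180),(261,244)]: print(ray(c,u,v,.139))
print(proj(c,[.4743,.3127,.139]))
E
```

```text
[0.53198014 0.31477017 0.139     ]
[0.47790598 0.31330112 0.139     ]
[0.41540372 0.30874462 0.139     ]
[[259.03007733 183.9197193 ]]
```

```bash
python3 -m creep '[0.28,0,0,-0.03,0, 0.28,0,0,-0.03,0, 0.28,0,0,-0.025,0, 0.28,0,0,-0.012,0, 0.28,0,0,0,0, 0,0,0,0,0, 0,0,0,0,0, 0,0,0,0,0]' 35
```

```text
time: 3.38
tool_pos: [0.4766, 0.3037, 0.1535]
tool_rot: [-3.14, -0.006, 0.026]
contact_force: [0.2, 0.4, -0.0]
opening: 0.0023
```

```bash
python3 - <<'E'
from h import *
s=telemetry.observe(); print(s['time'],s['tool_pos'],s['tool_rot'],s['contact_force'],s['opening'])
shot('wrist','w2.png')
shot('scene','c2.png');cv2.imwrite('pics/c2z.png',cv2.resize(cv2.imread('pics/c2.png')[150:280,180:330],None,fx=4,fy=4,interpolation=cv2.INTER_CUBIC))
E
```

```text
3.375 [0.4766056  0.30367439 0.15349293] [-3.13970772 -0.00590619  0.02591724] [ 0.21799573  0.38457523 -0.04810587] 0.0022552399469880293
```

View pics/w2.png

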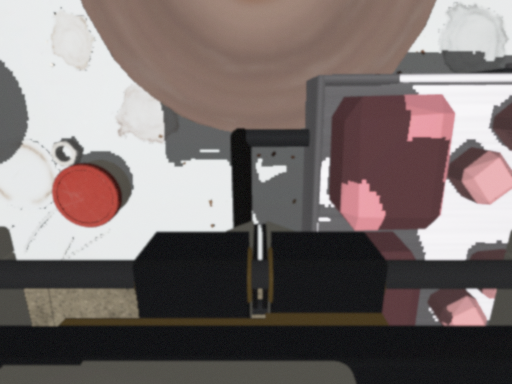

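View pics/c2z.png

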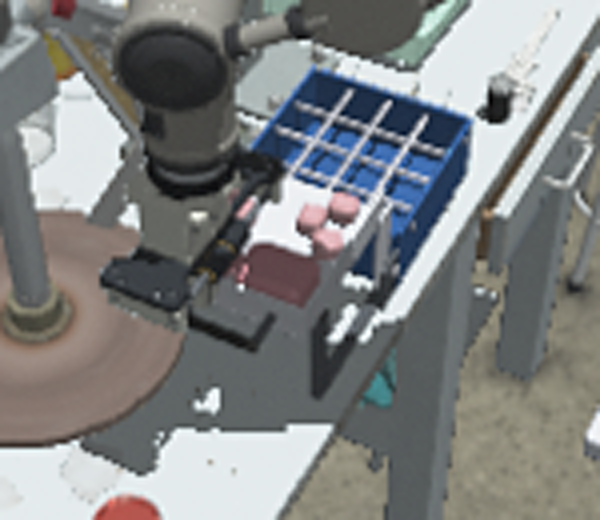

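The fingers shut in the gap between the bar and the tray: the tool drifted about -9 mm in y on the way down. The bar is at columns 232–252. I'll measure it, go up, reposition and correct.

```bash
python3 - <<'E'
from h import *
c=ld('w2.png')
for u,v in [(233,200),(250,200),(305,138),(312,100)]: print(ray(c,u,v,.139 if u<310 else .163))
E
python3 -m creep '[0,0,0.003,0.03,0, 0.28,0,0.003,0.018,0, 0.28,0,0,0,0]'
```

```text
[0.49222196 0.31922736 0.139     ]
[0.49248583 0.30913924 0.139     ]
[0.52986622 0.27887888 0.139     ]
[0.55041627 0.28021508 0.163     ]
time: 3.85
tool_pos: [0.4762, 0.3099, 0.2023]
tool_rot: [-3.14, -0.005, 0.026]
contact_force: [0.4, -0.0, -1.4]
opening: 0.0157
```

```bash
python3 -m creep '[0.3,0,0.004,0,0, 0.3,0,0.002,-0.012,0, 0.3,0,0.002,-0.005,0, 0.3,0,0,0,0]'
```

```text
time: 4.35
tool_pos: [0.4747, 0.3177, 0.1809]
tool_rot: [3.141, -0.0, 0.027]
contact_force: [-0.6, 0.3, -0.0]
opening: 0.0278
```

```bash
python3 -m creep '[0.3,0,0,-0.012,0, 0.3,0,0,-0.012,0, 0.3,0,0,-0.006,0, 0.3,0,0,0,0]'
```

```text
time: 4.85
tool_pos: [0.4744, 0.3174, 0.148]
tool_rot: [3.14, 0.001, 0.026]
contact_force: [0.6, 0.5, -0.1]
opening: 0.0274
```

```bash
python3 -m creep '[0.3,0,-0.003,0,0, 0,0,0,0,0, 0,0,0,0,0, 0,0,0,0,0]' 35
```

```text
time: 5.35
tool_pos: [0.475, 0.3143, 0.149]
tool_rot: [3.141, -0.001, 0.026]
contact_force: [-0.9, -0.7, 0.4]
opening: 0.0029
```

```bash
python3 - <<'E'
from h import *
s=telemetry.observe(); print(s['opening'])
shot('wrist','w3.png')
shot('scene','c3.png');cv2.imwrite('pics/c3z.png',cv2.resize(cv2.imread('pics/c3.png')[180:260,190:290],None,fx=6,fy=6,interpolation=cv2.INTER_CUBIC))
shot('side','s3.png');cv2.imwrite('pics/s3z.png',cv2.resize(cv2.imread('pics/s3.png')[80:200,180:280],None,fx=5,fy=5,interpolation=cv2.INTER_CUBIC))
E
```

```text
0.0028693288239866267
```

View pics/w3.png

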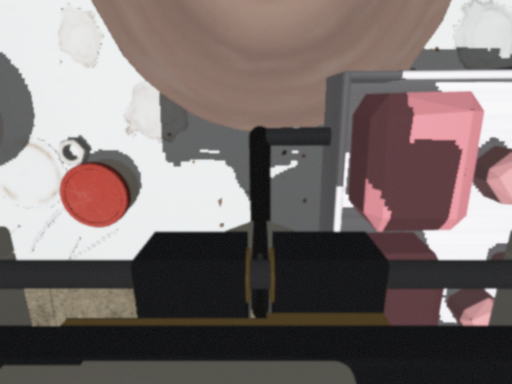

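View pics/c3z.png

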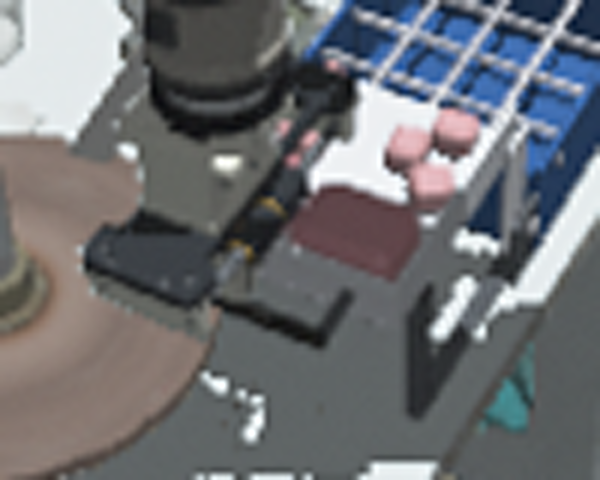

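View pics/s3z.png

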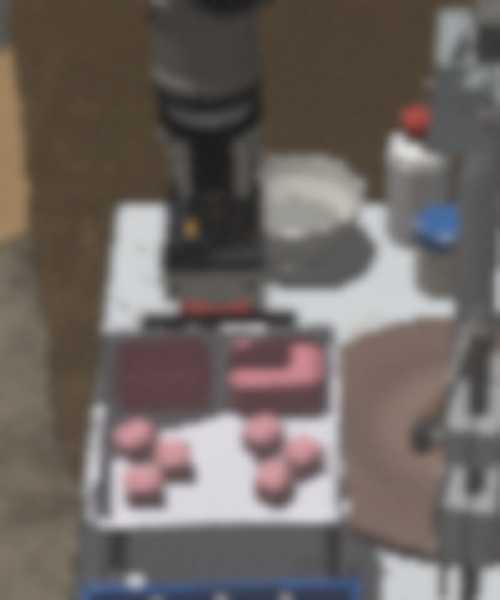

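```bash
python3 - <<'E'
from h import *
S=ld('s3.png');C=ld('c3.png');W=ld('w3.png')
for n,X in dict(tip=(.475,.3143,.124),tcp=(.475,.3143,.149),body=(.475,.3143,.190),bar=(.475,.3137,.139),barL=(.42,.312,.139),barR=(.53,.3155,.139),bl=(.4375,.22,.19),br=(.5125,.22,.19)).items():
    print(n,'S',(proj(S,X)[0]-[180,80])*5,'C',(proj(C,X)[0]-[190,180])*6,'W',proj(W,X)[0])
print(ray(S,180+143/5,80+320/5,.139),ray(S,180+295/5,80+320/5,.139))
print(ray(C,190+325/6,180+340/6,.139))
E
```

```text
tip S [219.89877759 334.58695746] C [235.72370106 319.40400409] W [258.58389829 218.62682331]
tcp S [218.55568016 308.65789781] C [233.67312009 292.31339523] W [258.49724379 234.96549798]
body S [216.29633595 265.04030948] C [230.18833414 246.27523624] W [258.28977717 274.08325414]
bar S [219.06597622 319.56605482] C [235.02998444 302.55231039] W [259.54473087 227.9499183 ]
barL S [147.40969425 321.26202103] C [316.58163621 335.58753842] W [259.96828605 307.36899766]
barR S [290.67360141 317.79185808] C [155.74034386 270.58099512] W [258.86313181 134.497378  ]
bl S [159.43963275 342.64216945] C [366.30880523 164.96339408] W [455.43395285 348.70505244]
br S [262.93954807 342.15650525] C [259.13582931 122.08601582] W [491.74091226 197.79415179]
[0.41650983 0.31361327 0.139     ] [0.53336765 0.31269668 0.139     ]
[0.4140421  0.31247405 0.139     ]
```

```bash
python3 - <<'E'
from h import *
a=[cv2.resize(cv2.imread(f'pics/w{i}.png')[190:330,200:320],None,fx=3.2,fy=4,interpolation=cv2.INTER_CUBIC) for i in (2,3)]
m=np.hstack(a); m=np.clip((m/255.)**.5*255,0,255).astype('uint8'); cv2.imwrite('pics/w23.png',m)
m=cv2.resize(cv2.imread('pics/c3.png')[210:250,205:265],None,fx=12,fy=12,interpolation=cv2.INTER_NEAREST);m=((m/255.)**.5*255).astype('uint8'); cv2.imwrite('pics/c3zz.png',m)
E
```

```text
(no output)
```

View pics/w23.png

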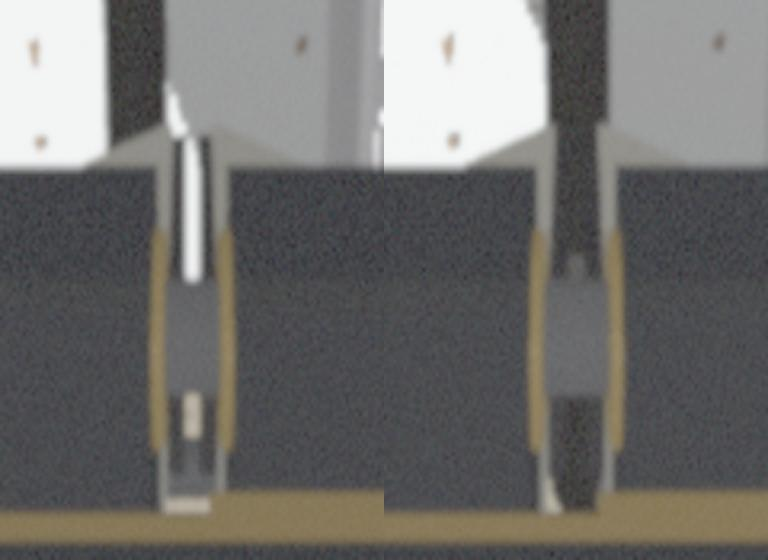

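View pics/c3zz.png

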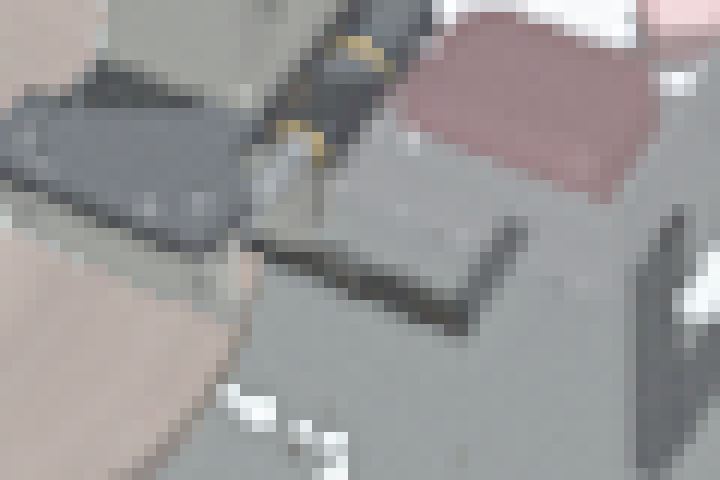

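The images put the fingertips just above the bar, not around it. I'll open, go about 18 mm lower and close again.

```bash
python3 -m creep '[0.3,0,0,0.004,0, 0.3,0,0,0,0, 0.3,0,0,-0.008,0, 0.3,0,0,-0.007,0, 0.3,0,0,-0.006,0, 0.3,0,0,0,0]'; python3 - <<'E'
from h import *
shot('wrist','w4.png');shot('scene','c4.png')
a=cv2.resize(cv2.imread('pics/w4.png')[100:330,180:340],None,fx=2.5,fy=2.5,interpolation=cv2.INTER_CUBIC)
m=cv2.resize(cv2.imread('pics/c4.png')[210:250,205:245],None,fx=14,fy=14,interpolation=cv2.INTER_NEAREST)
h=max(a.shape[0],m.shape[0]);a=np.pad(a,((0,h-a.shape[0]),(0,0),(0,0)));m=np.pad(m,((0,h-m.shape[0]),(0,0),(0,0)))
m=np.hstack([a,m])[:,:800];m=((m/255.)**.6*255).astype('uint8'); cv2.imwrite('pics/m4.png',m);print(m.shape)
E
```

```text
time: 6.25
tool_pos: [0.4745, 0.3142, 0.1301]
tool_rot: [3.14, 0.001, 0.026]
contact_force: [1.0, 0.5, 1.0]
opening: 0.0277
(575, 800, 3)
```

View pics/m4.png

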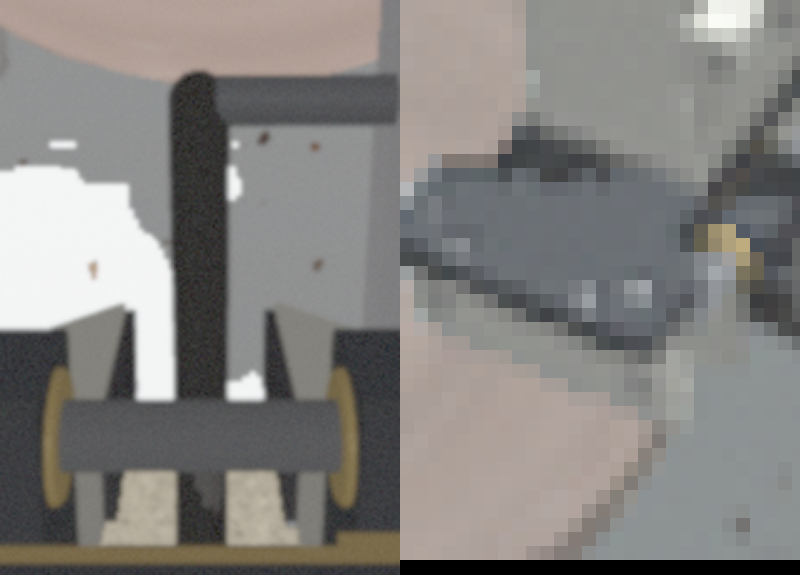

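The bar now sits centred between the jaws, so I'm closing.

```bash
python3 -m creep '[0,0,0,0,0, 0,0,0,0,0, 0,0,0,0,0]' 35
```

```text
time: 6.72
tool_pos: [0.4752, 0.3142, 0.1312]
tool_rot: [3.141, -0.001, 0.027]
contact_force: [-0.1, -1.5, -0.6]
opening: 0.0107
```

```bash
python3 - <<'E'
import numpy as np
for t in np.arange(0,.99,.04): print(round(t,2),round(.2356*(np.cos(.4105+t)-np.cos(.4105)),4),round(.2356*(np.sin(.4105+t)-np.sin(.4105)),4))
E
python3 -m creep '[0,0,-0.002,0.005,0, 0,0,-0.004,0.009,0, 0,0,-0.004,0.008,0, 0,0,0,0,0]'
```

```text
0.0 0.0 0.0
0.04 -0.0039 0.0086
0.08 -0.0082 0.017
0.12 -0.0128 0.0252
0.16 -0.0177 0.0332
0.2 -0.023 0.041
0.24 -0.0285 0.0487
0.28 -0.0344 0.056
0.32 -0.0405 0.0632
0.36 -0.047 0.0701
0.4 -0.0537 0.0767
0.44 -0.0606 0.0831
0.48 -0.0678 0.0891
0.52 -0.0753 0.0949
0.56 -0.0829 0.1004
0.6 -0.0908 0.1056
0.64 -0.0989 0.1104
0.68 -0.1072 0.1149
0.72 -0.1156 0.1191
0.76 -0.1242 0.123
0.8 -0.133 0.1265
0.84 -0.1418 0.1296
0.88 -0.1509 0.1324
0.92 -0.16 0.1348
0.96 -0.1692 0.1369
time: 7.22
tool_pos: [0.4754, 0.3032, 0.1536]
tool_rot: [3.14, -0.001, 0.026]
contact_force: [1.9, 0.3, -7.0]
opening: 0.0104
```

```bash
python3 -m creep '[0,0,-0.005,0.008,0, 0,0,-0.005,0.008,0, 0,0,-0.005,0.007,0, 0,0,-0.005,0.007,0, 0,0,-0.004,0.004,0, 0,0,0,0,0]'; python3 - <<'E'
from h import *
shot('side','s5.png');cv2.imwrite('pics/s5z.png',cv2.resize(cv2.imread('pics/s5.png')[80:260,160:280],None,fx=3.3,fy=3.3,interpolation=cv2.INTER_CUBIC))
E
```

```text
time: 7.98
tool_pos: [0.4763, 0.2779, 0.1909]
tool_rot: [-3.141, -0.004, 0.025]
contact_force: [2.9, 0.9, -4.9]
opening: 0.0104
```

View pics/s5z.png

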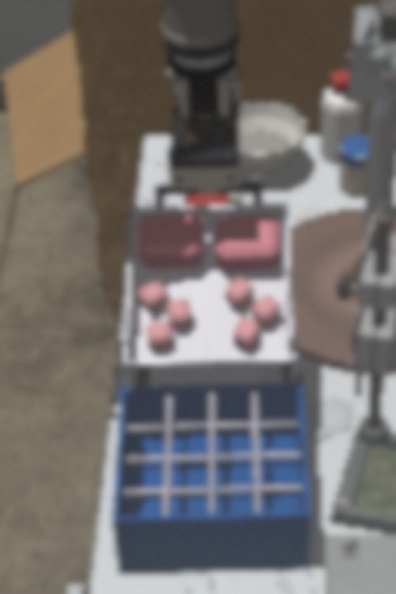

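The tray is at about 0.29 rad with no stone moving yet. I'll go on slowly.

```bash
python3 -m creep '[0,0,-0.004,0.0045,0, 0,0,-0.004,0.0045,0, 0,0,-0.0045,0.0045,0, 0,0,-0.005,0.0045,0, 0,0,-0.005,0.004,0, 0,0,-0.005,0.004,0, 0,0,-0.005,0.004,0, 0,0,-0.005,0.0035,0, 0,0,0,0,0]'; python3 - <<'E'
from h import *
shot('side','s6.png');cv2.imwrite('pics/s6z.png',cv2.resize(cv2.imread('pics/s6.png')[80:260,160:280],None,fx=3.3,fy=3.3,interpolation=cv2.INTER_CUBIC))
E
```

```text
time: 9.15
tool_pos: [0.4775, 0.2393, 0.2285]
tool_rot: [-3.138, -0.009, 0.026]
contact_force: [2.8, 1.2, -0.6]
opening: 0.0104
```

View pics/s6z.png

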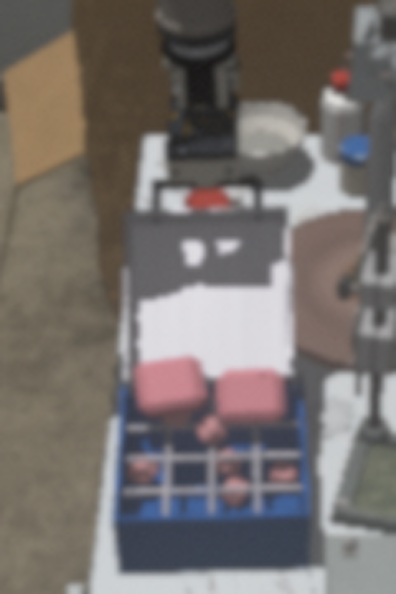

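```bash
python3 -m creep '[0,0,-0.006,0.0035,0, 0,0,-0.006,0.0035,0, 0,0,-0.006,0.003,0, 0,0,-0.006,0.003,0, 0,0,-0.006,0.0025,0, 0,0,-0.006,0.0025,0, 0,0,0,0,0]'; python3 - <<'E'
from h import *
shot('side','s7.png');cv2.imwrite('pics/s7z.png',cv2.resize(cv2.imread('pics/s7.png')[80:260,160:280],None,fx=3.3,fy=3.3,interpolation=cv2.INTER_CUBIC))
E
```

```text
time: 10.07
tool_pos: [0.4787, 0.2056, 0.2506]
tool_rot: [-3.13, -0.015, 0.027]
contact_force: [1.8, 2.7, 2.3]
opening: 0.0096
```

View pics/s7z.png

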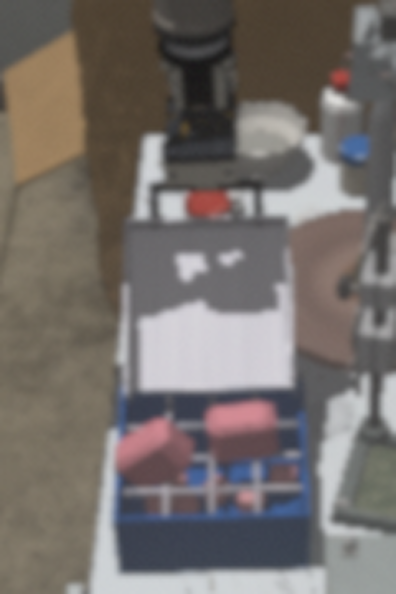

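```bash
python3 - <<'E'
from h import *
shot('scene','c7.png');cv2.imwrite('pics/c7z.png',cv2.resize(cv2.imread('pics/c7.png')[140:260,210:310],None,fx=5,fy=5,interpolation=cv2.INTER_CUBIC))
E
```

```text
(no output)
```

View pics/c7z.png

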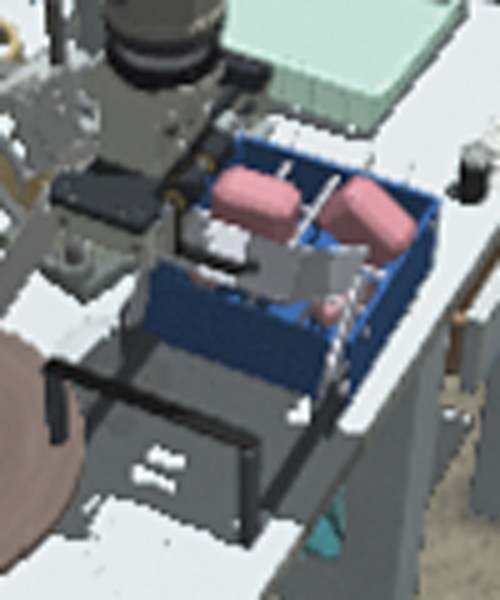

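Both big stones are on the grate and the tray is empty. Lowering.

```bash
python3 -m creep '[0,0,0.009,-0.006,0, 0,0,0.009,-0.007,0, 0,0,0.0085,-0.0075,0, 0,0,0.0085,-0.0075,0, 0,0,0.0085,-0.009,0, 0,0,0.008,-0.0095,0, 0,0,0.008,-0.01,0]'
```

```text
time: 11.05
tool_pos: [0.4764, 0.2755, 0.1978]
tool_rot: [-3.116, -0.018, 0.03]
contact_force: [1.5, 5.5, 3.7]
opening: 0.0076
```

```bash
python3 -m creep '[0,0,0.004,-0.012,0, 0,0,0.007,-0.012,0, 0,0,0.006,-0.011,0, 0,0,0.005,-0.011,0, 0,0,0.005,-0.01,0]'
```

```text
time: 11.68
tool_pos: [0.4733, 0.3038, 0.1367]
tool_rot: [-3.119, -0.011, 0.032]
contact_force: [0.1, 0.3, -0.3]
opening: 0.0005
```

The jaws slipped off near the bottom (opening 0), so I'm checking the tray.

```bash
python3 - <<'E'
from h import *
shot('wrist','w8.png')
shot('side','s8.png');shot('scene','c8.png')
a=cv2.resize(cv2.imread('pics/s8.png')[90:260,170:280],None,fx=3.5,fy=3.5,interpolation=cv2.INTER_CUBIC)
b=cv2.resize(cv2.imread('pics/c8.png')[140:260,205:305],None,fx=4,fy=595/120,interpolation=cv2.INTER_CUBIC)
cv2.imwrite('pics/m8.png',np.hstack([a,b])[:,:800])
E
```

View pics/m8.png

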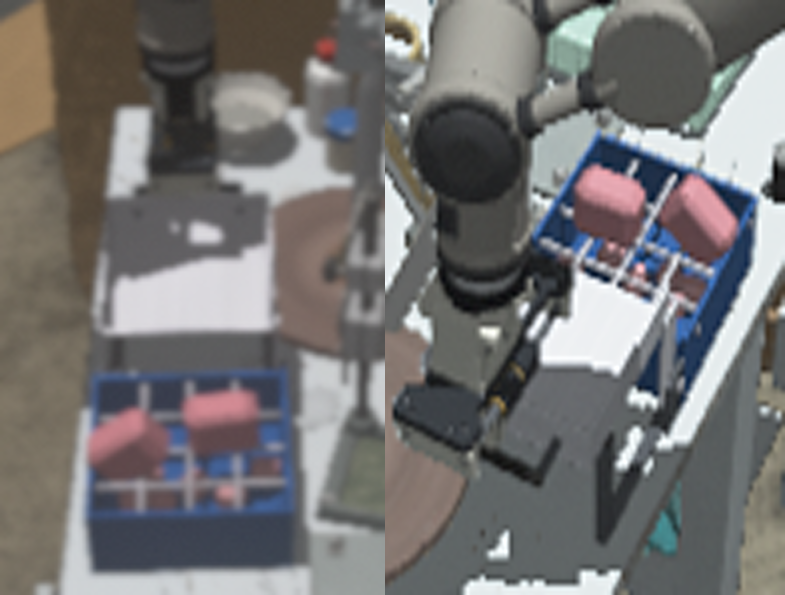

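View pics/w8.png

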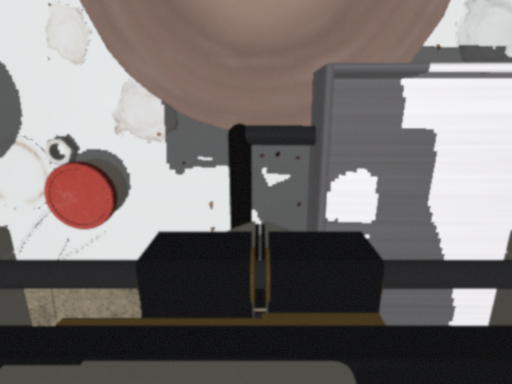

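Tray level and both big stones on the grate; the fingers are between the bar and the tray. I'll go up and over the grate for a look.

```bash
python3 -m creep '[0,0,0.002,0.02,0, 0,0,0,0.04,0, 0,0,0,0.05,0, 0.5,0,-0.02,0.03,0, 0.8,0,-0.05,0.005,0, 1,0,-0.055,0,0, 1,0,-0.055,0,0, 1,0,-0.055,0,0, 1,0,-0.05,0,0, 1,0,-0.03,0,0, 1,0,0,0,0]' ; python3 - <<'E'
from h import *
s=telemetry.observe(); print(s['tool_pos'],s['tool_rot'],s['contact_force'])
shot('wrist','w9.png')
E
```

```text
time: 13.2
tool_pos: [0.4717, -0.0196, 0.2888]
tool_rot: [-3.12, -0.017, 0.032]
contact_force: [0.1, 1.2, 0.6]
opening: 0.0756
[ 0.47174631 -0.0195729   0.2887812 ] [-3.12020875 -0.01728594  0.031783  ] [0.07519919 1.21548447 0.60840745]
```

View pics/w9.png

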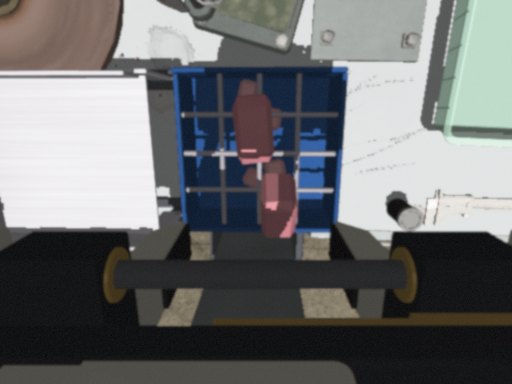

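```bash
python3 - <<'E'
from h import *
a=cv2.resize(cv2.imread('pics/w9.png')[60:250,165:355],None,fx=3.1,fy=3.1,interpolation=cv2.INTER_CUBIC)
a=((a/255.)**.6*255).astype('uint8');cv2.imwrite('pics/w9z.png',a)
c=shot('side','s9.png')
b=cv2.resize(cv2.imread('pics/s9.png')[185:260,180:270],None,fx=6.5,fy=6.5,interpolation=cv2.INTER_CUBIC)
cv2.imwrite('pics/s9z.png',b)
S=c;p=proj(S,[[.486,-.017,.073]]);print(p)
E
```

```text
[[224.10750518 218.29889286]]
```

View pics/w9z.png

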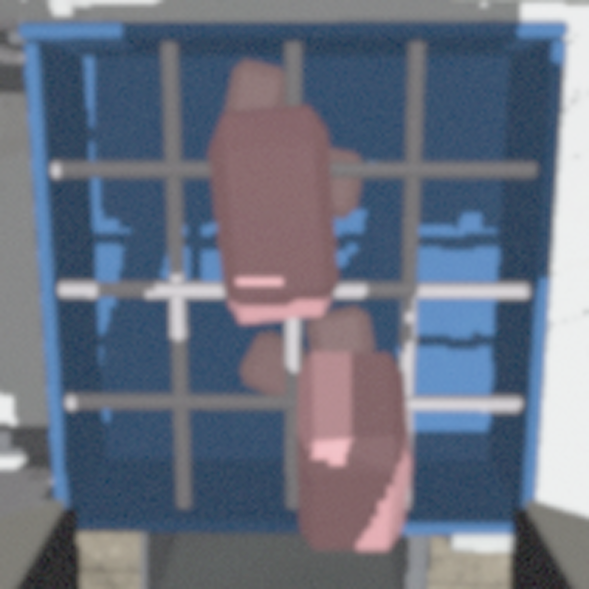

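View pics/s9z.png

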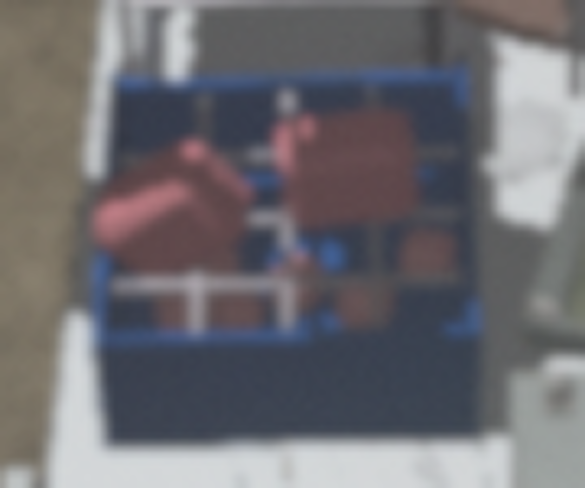

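```bash
python3 - <<'E'
from h import *
c=ld('w9.png')
f=lambda u,v:(165+u/3.1,60+v/3.1)
for n,u,v,z in [('g',290,290,.073),('s1 c',271,205,.127),('tl',222,108,.127),('tr',318,108,.127),('bl',240,300,.127),('br',330,295,.127),('s2c',353,450,.12),('s2top',350,352,.13),('s2bot',350,550,.11),('L',300,450,.11),('R',408,450,.11)]: print(n,ray(c,*f(u,v),z).round(4))
S=ld('s9.png')
f=lambda u,v:(180+u/6.5,185+v/6.5)
for n,u,v,z in [('s1c',350,165,.1),('s2c',175,205,.1),('s2left',95,225,.1),('s2left',95,225,.12),('s2top',195,140,.13)]: print(n,ray(S,*f(u,v),z).round(4))
C=shot('scene','c9.png');cv2.imwrite('pics/c9z.png',cv2.resize(cv2.imread('pics/c9.png')[150:230,230:310],None,fx=7,fy=7,interpolation=cv2.INTER_CUBIC))
E
```

```text
g [ 0.4845 -0.0141  0.073 ]
s1 c [ 0.5207 -0.008   0.127 ]
tl [0.5507 0.0085 0.127 ]
tr [ 0.5517 -0.0222  0.127 ]
bl [0.4888 0.0017 0.127 ]
br [ 0.4916 -0.0286  0.127 ]
s2c [ 0.4349 -0.0393  0.12  ]
s2top [ 0.4729 -0.0361  0.13  ]
s2bot [ 0.3918 -0.0406  0.11  ]
L [ 0.4309 -0.0203  0.11  ]
R [ 0.4324 -0.0601  0.11  ]
s1c [ 0.5198 -0.0057  0.1   ]
s2c [ 0.43   -0.0342  0.1   ]
s2left [ 0.3898 -0.0483  0.1   ]
s2left [ 0.3931 -0.0671  0.12  ]
s2top [ 0.4412 -0.0168  0.13  ]
```

View pics/c9z.png

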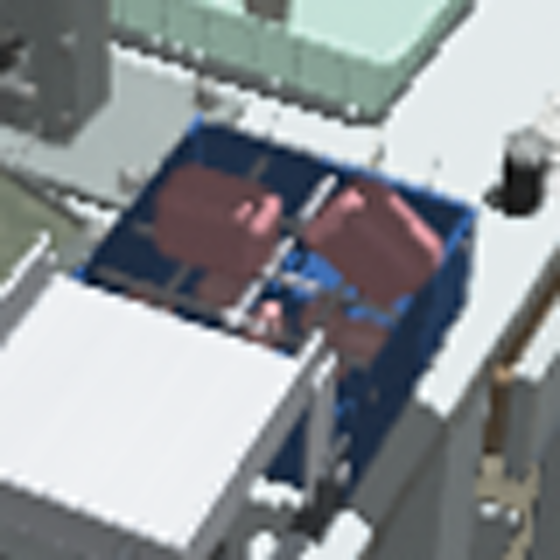

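Stone 1 is at (0.520, -0.007), yaw 0.1, standing 40 mm wide in y. Stone 2 is at about (0.432, -0.040), leaning on the left wall. Going for stone 1.

```bash
python3 -m creep '[1,0.016,0.004,-0.02,0.035, 1,0.016,0.004,-0.03,0.035, 1,0.014,0.003,-0.03,0, 1,0.003,0.002,-0.03,0, 1,0,0,-0.025,0, 1,0,0,-0.015,0, 1,0,0,0,0]' 40
```

```text
time: 14.22
tool_pos: [0.5224, 0.0073, 0.1351]
tool_rot: [-3.118, -0.02, 0.122]
contact_force: [0.2, 0.4, -0.1]
opening: 0.0917
```

```bash
python3 - <<'E'
from h import *
shot('wrist','w10.png')
E
```

```text
(no output)
```

View pics/w10.png

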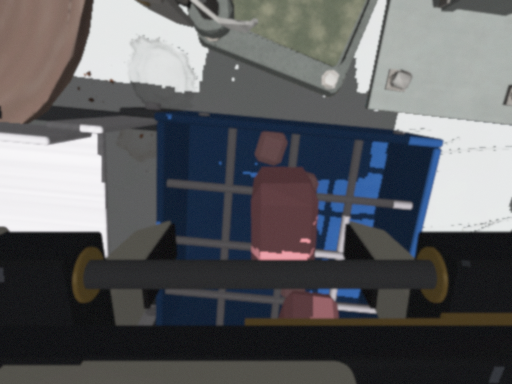

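```bash
python3 - <<'E'
from h import *
c=ld('w10.png')
for p in [(284,208),(256,175),(312,175),(252,240),(315,240)]: print(ray(c,*p,.127).round(4))
print(proj(c,[.5224,.0073,.127]))
E
```

```text
[ 0.5374 -0.0054  0.127 ]
[0.5547 0.0129 0.127 ]
[ 0.5586 -0.0182  0.127 ]
[0.5151 0.0105 0.127 ]
[ 0.5201 -0.0264  0.127 ]
[[258.89272864 229.35550585]]
```

```bash
python3 -m creep '[1,0,-0.008,0,0, 1,0,-0.006,0,-0.02, 1,0,-0.001,0,0]'
```

```text
time: 14.65
tool_pos: [0.5242, -0.0083, 0.1382]
tool_rot: [-3.12, -0.026, 0.102]
contact_force: [-0.3, 0.1, -0.6]
opening: 0.0918
```

```bash
python3 -m creep '[1,0,0.001,-0.012,0, 1,0,0.001,-0.012,0, 1,0,0,-0.009,0, 1,0,0,0,0]'; python3 - <<'E'
from h import *
shot('wrist','w11.png');shot('side','s11.png')
b=cv2.resize(cv2.imread('pics/s11.png')[150:260,170:280],None,fx=5,fy=5,interpolation=cv2.INTER_CUBIC)
cv2.imwrite('pics/s11z.png',b)
E
```

```text
time: 15.15
tool_pos: [0.5236, -0.0063, 0.1024]
tool_rot: [-3.119, -0.025, 0.101]
contact_force: [0.0, 0.5, -0.1]
opening: 0.0923
```

View pics/s11z.png

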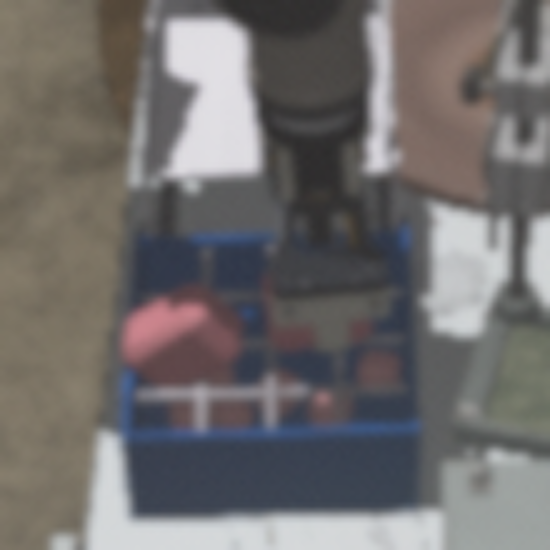

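View pics/w11.png

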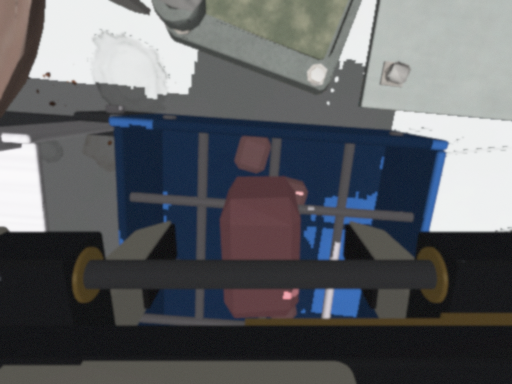

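```bash
python3 - <<'E'
from h import *
S=ld('s11.png')
for z in (.06,.075,.09,.1): print(z,(proj(S,[[.53,-.055,z],[.53,-.072,z]])-[170,150])*5)
E
```

```text
0.06 [[334.17978624 395.34334146]
 [333.71854329 414.1667939 ]]
0.075 [[333.68333779 380.31846592]
 [333.21511527 399.1472243 ]]
0.09 [[333.18033958 365.09536344]
 [332.70499243 383.9279175 ]]
0.1 [[332.84130438 354.83455659]
 [332.36112494 373.66877154]]
```

Fingertips are at z ≈ 0.10, confirming that they end about level with the TCP. Another 18 mm down, then close.

```bash
python3 -m creep '[1,-0.001,0,-0.008,0, 1,-0.001,0,-0.006,0, 1,0,0,-0.004,0, 1,0,0,0,0, 0.3,0,0,0,0, 0,0,0,0,0, 0,0,0,0,0, 0,0,0,0,0, 0,0,0,0,0]' 40
```

```text
time: 16.38
tool_pos: [0.5229, -0.0065, 0.0851]
tool_rot: [-3.12, -0.029, 0.101]
contact_force: [0.7, 0.8, -1.3]
opening: 0.0467
```

```bash
python3 -m creep '[0,0,0,0,0, 0,0,0,0,0, 0,0,0,0.008,0, 0,0,0,0.015,0, 0,0,0,0.02,0, 0,0,0,0,0]' 40; python3 - <<'E'
from h import *
shot('wrist','w12.png');shot('side','s12.png')
b=cv2.resize(cv2.imread('pics/s12.png')[130:260,170:280],None,fx=4.5,fy=4.5,interpolation=cv2.INTER_CUBIC)
cv2.imwrite('pics/s12z.png',b)
E
```

```text
time: 17.12
tool_pos: [0.5221, -0.0064, 0.1294]
tool_rot: [-3.12, -0.027, 0.101]
contact_force: [1.0, 0.3, -1.6]
opening: 0.0399
```

View pics/s12z.png

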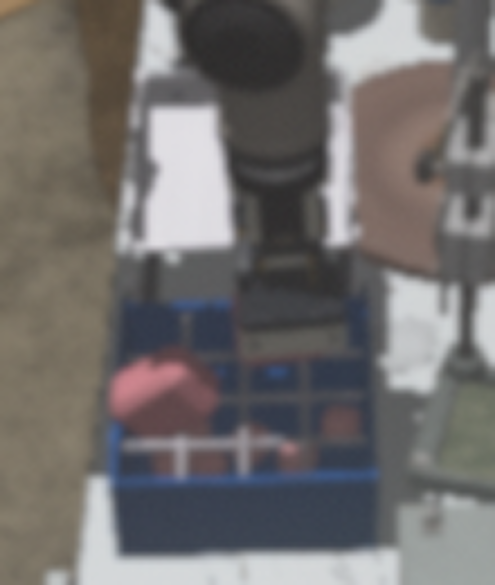

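View pics/w12.png

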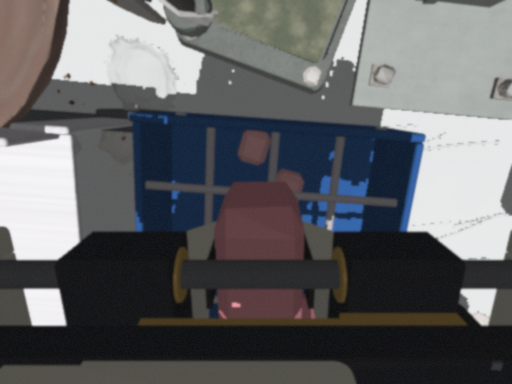

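Stone 1 is held at 40 mm opening and lifted clear. I'll check the mast's footprint before the carry.

```bash
python3 - <<'E'
from h import *
S=ld('side0.png')
for p in [(284,266),(306,266),(258,270),(326,270),(260,245)]: print(p,ray(S,*p,.01).round(3))
s=telemetry.observe(); print(s['qpos'])
E
```

```text
(284, 266) [ 0.685 -0.173  0.01 ]
(306, 266) [ 0.757 -0.173  0.01 ]
(258, 270) [ 0.6   -0.189  0.01 ]
(326, 270) [ 0.82  -0.189  0.01 ]
(260, 245) [ 0.608 -0.083  0.01 ]
[-0.17680627  0.4202896   1.68869038  0.0331351   1.01674164  1.27547688]
```

```bash
python3 -m creep '[0,-0.008,0,0.03,0, 0,-0.01,-0.01,0.03,0, 0,-0.01,-0.03,0.01,0, 0,0,-0.045,0,0, 0,0,-0.05,0,-0.02, 0,0,-0.05,0,-0.02, 0,0,-0.045,0,-0.02, 0,0,-0.03,0,0, 0,0,0,0,0]'
```

```text
time: 18.35
tool_pos: [0.4865, -0.2722, 0.1899]
tool_rot: [-3.111, -0.009, 0.041]
contact_force: [-0.1, -0.3, -2.2]
opening: 0.0401
```

```bash
python3 -m creep '[0,0.025,-0.012,0,-0.01, 0,0.03,-0.012,0,-0.01, 0,0.03,-0.01,-0.01,0, 0,0.02,-0.006,-0.03,0, 0,0.005,0,-0.035,0, 0,0,0,-0.03,0, 0,0,0,-0.02,0, 0,0,0,0,0]'; python3 - <<'E'
from h import *
shot('side','s13.png')
b=cv2.resize(cv2.imread('pics/s13.png')[200:370,200:370],None,fx=3.5,fy=3.5,interpolation=cv2.INTER_CUBIC)
cv2.imwrite('pics/s13z.png',b)
E
```

```text
time: 19.35
tool_pos: [0.5975, -0.3027, 0.053]
tool_rot: [-3.1, 0.003, 0.025]
contact_force: [-0.8, -0.2, -1.0]
opening: 0.0402
```

View pics/s13z.png

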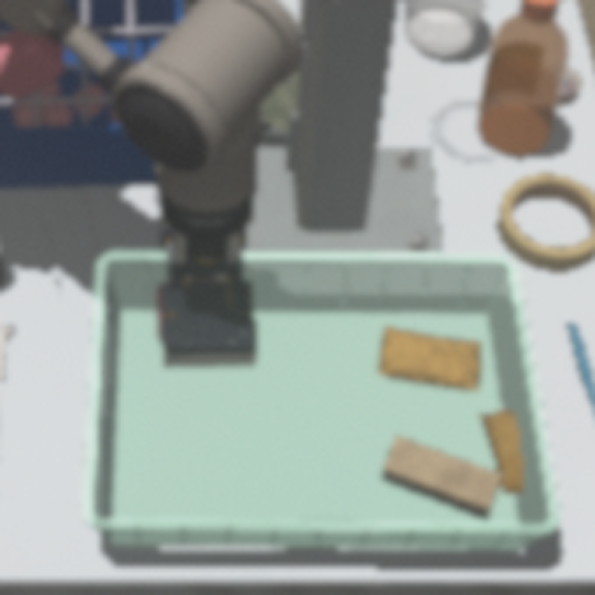

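```bash
python3 -m creep '[0,0,-0.008,0,0, 0,0,-0.006,-0.008,0, 0,0,0,-0.01,0, 0,0,0,-0.008,0, 0,0,0,0,0]'
```

```text
time: 20.02
tool_pos: [0.5992, -0.3188, 0.0294]
tool_rot: [-3.104, -0.003, 0.025]
contact_force: [-1.0, 0.1, -2.5]
opening: 0.0399
```

```bash
python3 -m creep '[0,0,0,-0.005,0, 0,0,0,-0.004,0, 0,0,0,-0.003,0, 0,0,0,-0.002,0, 0,0,0,0,0]'
```

```text
time: 20.65
tool_pos: [0.5997, -0.3188, 0.0154]
tool_rot: [-3.104, -0.004, 0.025]
contact_force: [-0.5, -0.7, -1.5]
opening: 0.0398
```

```bash
python3 -m creep '[0,0,0,-0.002,0, 0,0,0,-0.001,0, 0,0,0,0,0]'
```

```text
time: 21.02
tool_pos: [0.6005, -0.3195, 0.015]
tool_rot: [-3.107, -0.006, 0.025]
contact_force: [0.3, 0.8, -2.1]
opening: 0.0399
```

```bash
python3 -m creep '[0,0,0,-0.003,0, 0.5,0,0,0,0, 0.65,0,0,0,0, 0.65,0,0,0,0, 0.65,0,0,0,0]'; python3 - <<'E'
from h import *
shot('wrist','w14.png')
E
```

```text
time: 21.65
tool_pos: [0.6018, -0.3201, 0.014]
tool_rot: [-3.108, -0.01, 0.025]
contact_force: [-0.1, 0.3, -1.1]
opening: 0.0598
```

View pics/w14.png

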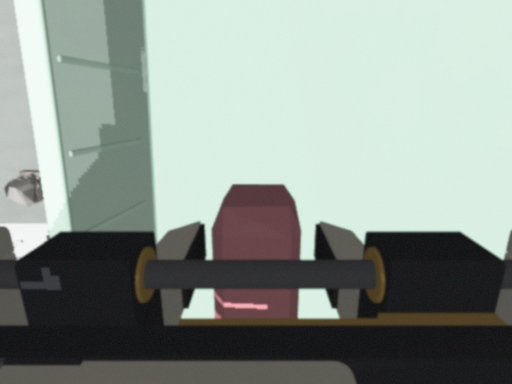

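Stone 1 stands free in the crate. Rising and going back for stone 2.

```bash
python3 -m creep '[0.65,0,0,0.015,0, 0.65,0,0,0.03,0, 0.65,0,0,0.05,0, 0.65,-0.01,0,0.05,0, 1,-0.035,0.01,0.05,0, 1,-0.04,0.03,0.03,0, 1,-0.03,0.05,0,0, 1,-0.02,0.05,0,0, 1,-0.01,0.05,0,0, 1,-0.01,0.05,0,0, 1,0,0.02,0,0, 1,0,0,0,0]'; python3 - <<'E'
from h import *
s=telemetry.observe(); print(s['tool_pos'],s['tool_rot'])
shot('wrist','w15.png')
E
```

```text
time: 23.2
tool_pos: [0.4411, -0.0534, 0.2569]
tool_rot: [-3.117, -0.026, 0.024]
contact_force: [0.6, -0.1, -0.7]
opening: 0.0919
[ 0.44107535 -0.05342578  0.25690788] [-3.11700277 -0.02604979  0.02359468]
```

View pics/w15.png

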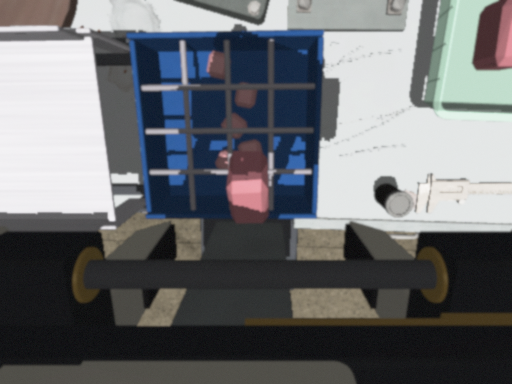

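```bash
python3 - <<'E'
from h import *
c=ld('w15.png')
a=cv2.resize(cv2.imread('pics/w15.png')[130:235,190:310],None,fx=5,fy=5,interpolation=cv2.INTER_CUBIC)
cv2.imwrite('pics/w15z.png',((a/255.)**.6*255).astype('uint8'))
for z in (.1,.12): print([ray(c,*p,z).round(4) for p in [(249,190),(229,190),(270,190),(249,221),(250,152)]])
E
```

```text
[array([ 0.4252, -0.0395,  0.1   ]), array([ 0.4246, -0.0182,  0.1   ]), array([ 0.4259, -0.0617,  0.1   ]), array([ 0.3904, -0.04  ,  0.1   ]), array([ 0.4656, -0.0399,  0.1   ])]
[array([ 0.4306, -0.0405,  0.12  ]), array([ 0.43  , -0.0206,  0.12  ]), array([ 0.4312, -0.0613,  0.12  ]), array([ 0.3979, -0.041 ,  0.12  ]), array([ 0.4684, -0.0409,  0.12  ])]
```

View pics/w15z.png

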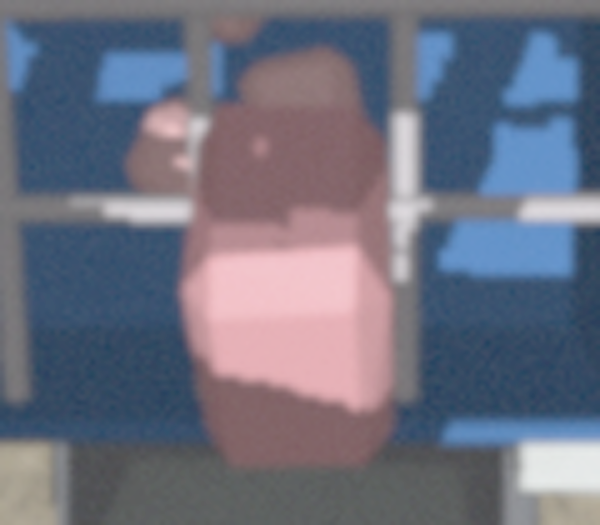

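Stone 2's vertical sides face ±y at y = -0.040, width 40 mm, centre x ≈ 0.431.

```bash
python3 -m creep '[0.8,-0.005,0.007,-0.02,0, 0.8,-0.003,0.006,-0.035,0, 0.8,-0.002,0,-0.035,0, 0.8,0,0,-0.025,0, 0.8,0,0,-0.01,0, 0.8,0,0,0,0]'; python3 - <<'E'
from h import *
shot('wrist','w16.png')
c=ld('w16.png');
E
```

```text
time: 24.0
tool_pos: [0.4336, -0.0474, 0.1312]
tool_rot: [-3.121, -0.032, 0.017]
contact_force: [0.5, 0.2, 0.5]
opening: 0.0733
```

View pics/w16.png

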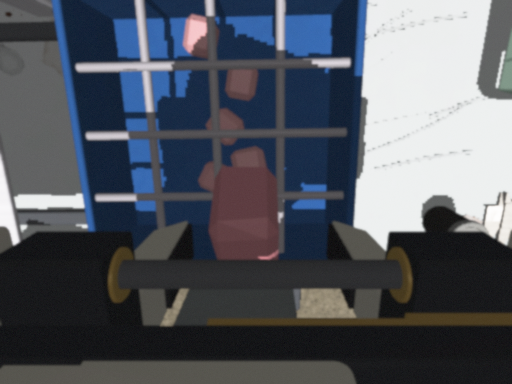

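```bash
python3 -m creep '[0.8,0,0.008,0,0, 0.8,-0.001,0.001,-0.012,0, 0.8,0,0.001,-0.012,0, 0.8,0,0,-0.01,0, 0.8,0,0,-0.006,0, 0.8,0,0,0,0]'; python3 - <<'E'
from h import *
shot('wrist','w17.png')
E
```

```text
time: 24.8
tool_pos: [0.4338, -0.037, 0.0904]
tool_rot: [-3.122, -0.036, 0.017]
contact_force: [0.1, -0.8, -0.2]
opening: 0.0734
```

View pics/w17.png

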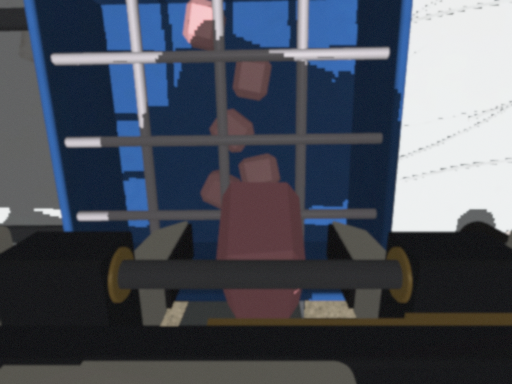

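Centred. Closing and lifting a little.

```bash
python3 -m creep '[0.3,0,0,0,0, 0,0,0,0,0, 0,0,0,0,0, 0,0,0,0,0, 0,0,0,0,0, 0,0,0,0.008,0, 0,0,0,0.015,0, 0,0,0,0.02,0, 0,0,0,0.02,0, 0,0,0,0,0]' 40; python3 - <<'E'
from h import *
shot('wrist','w18.png');shot('side','s18.png')
b=cv2.resize(cv2.imread('pics/s18.png')[130:260,170:280],None,fx=4.5,fy=4.5,interpolation=cv2.INTER_CUBIC)
cv2.imwrite('pics/s18z.png',b)
E
```

```text
time: 26.1
tool_pos: [0.4333, -0.0368, 0.1568]
tool_rot: [-3.122, -0.036, 0.017]
contact_force: [0.4, 0.6, -2.8]
opening: 0.0397
```

View pics/s18z.png

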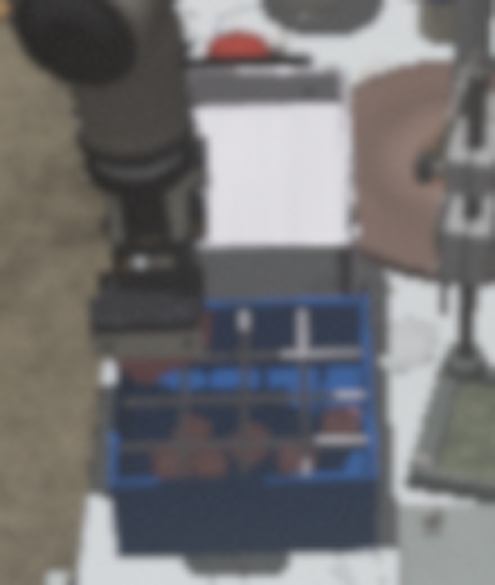

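View pics/w18.png

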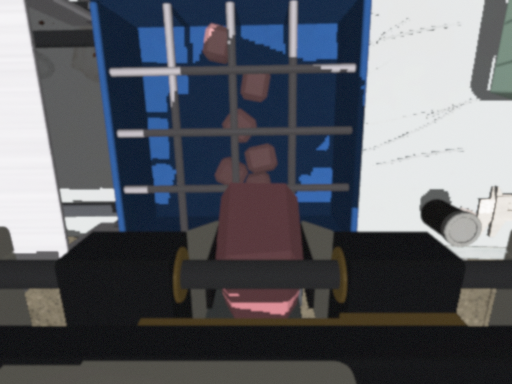

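Stone 2 is held; all six small stones show below the bars. Carrying to the crate at (0.60, -0.415).

```bash
python3 -m creep '[0,0.005,-0.005,0.025,0, 0,0.01,-0.02,0.025,0, 0,0.012,-0.04,0.01,0, 0,0.012,-0.05,0,0, 0,0.008,-0.05,0,0, 0,0.005,-0.05,0,0, 0,0.01,-0.05,0,0, 0,0.025,-0.045,0,0, 0,0.03,-0.03,0,0, 0,0.03,-0.015,0,0, 0,0.01,0,0,0, 0,0,0,0,0]'
```

```text
time: 27.7
tool_pos: [0.5853, -0.3998, 0.1975]
tool_rot: [-3.103, -0.008, 0.017]
contact_force: [0.2, 0.1, -2.9]
opening: 0.0401
```

```bash
python3 -m creep '[0,0.008,-0.01,-0.02,0, 0,0.005,-0.005,-0.035,0, 0,0,0,-0.035,0, 0,0,0,-0.03,0, 0,0,0,-0.015,0, 0,0,0,-0.006,0, 0,0,0,0,0]'; python3 - <<'E'
from h import *
shot('wrist','w19.png')
shot('side','s19.png')
b=cv2.resize(cv2.imread('pics/s19.png')[200:370,200:370],None,fx=3.5,fy=3.5,interpolation=cv2.INTER_CUBIC)
cv2.imwrite('pics/s19z.png',b)
E
```

```text
time: 28.58
tool_pos: [0.5948, -0.411, 0.0551]
tool_rot: [-3.102, -0.006, 0.02]
contact_force: [0.4, -0.7, -2.7]
opening: 0.0399
```

View pics/s19z.png

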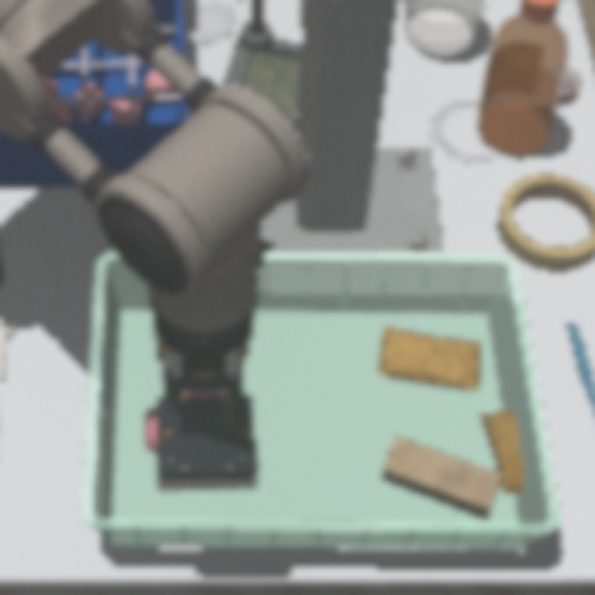

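View pics/w19.png

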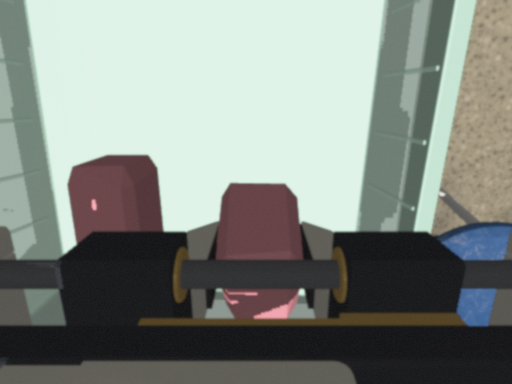

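```bash
python3 -m creep '[0,0,-0.005,-0.008,0, 0,0,0,-0.008,0, 0,0,0,-0.006,0, 0,0,0,0,0]'
```

```text
time: 29.18
tool_pos: [0.5958, -0.4175, 0.0341]
tool_rot: [-3.106, -0.009, 0.02]
contact_force: [1.2, -0.1, -1.9]
opening: 0.0404
```

```bash
python3 -m creep '[0,0,0,-0.005,0, 0,0,0,-0.004,0, 0,0,0,0,0]'; python3 -m creep '[0,0,0,-0.004,0, 0,0,0,-0.002,0, 0,0,0,0,0]'
```

```text
time: 29.55
tool_pos: [0.5987, -0.4193, 0.0316]
tool_rot: [-3.112, -0.017, 0.02]
contact_force: [-0.5, -0.0, -3.1]
opening: 0.0396
time: 29.92
tool_pos: [0.5999, -0.4196, 0.0308]
tool_rot: [-3.115, -0.021, 0.02]
contact_force: [-0.2, 0.0, -2.6]
opening: 0.0394
```

```bash
python3 - <<'E'
from h import *
s=telemetry.observe();print(s['qpos'],s['joint_efforts'])
shot('scene','c20.png');a=cv2.resize(cv2.imread('pics/c20.png')[110:180,230:320],None,fx=7,fy=7,interpolation=cv2.INTER_CUBIC);cv2.imwrite('pics/c20z.png',a)
E
python3 -m creep '[0,0,0,-0.008,0, 0,0,0,-0.004,0, 0,0,0,0,0]'
```

```text
[-0.72982912  0.89262089  1.06672668  0.0362347   1.18566528  0.80654912] [ 2.34687338e-01 -6.82349324e+01 -2.41930908e+01  3.19742421e-01
 -3.82837560e-02 -2.90452132e-03]
time: 30.35
tool_pos: [0.6054, -0.4194, 0.0273]
tool_rot: [-3.12, -0.033, 0.021]
contact_force: [0.7, -0.8, -2.3]
opening: 0.0396
```

View pics/c20z.png

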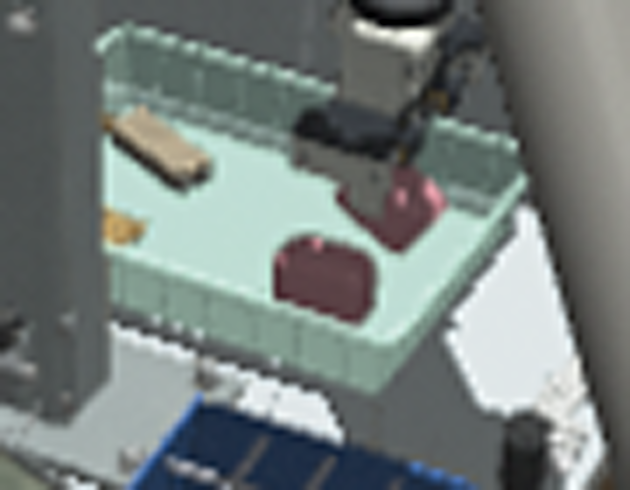

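The stone's low corner is touching the crate floor. I'll ease the grip so it can pivot flat, then open.

```bash
python3 -m creep '[0,0,0,0,0, 0,0,0,-0.005,0, 0,0,0,-0.005,0, 0,0,0,-0.004,0]' 4
```

```text
time: 30.85
tool_pos: [0.6078, -0.4195, 0.013]
tool_rot: [-3.121, -0.038, 0.021]
contact_force: [1.5, 1.0, 3.2]
opening: 0.04
```

```bash
python3 - <<'E'
from h import *
shot('scene','c21.png');a=cv2.resize(cv2.imread('pics/c21.png')[110:180,230:320],None,fx=7,fy=7,interpolation=cv2.INTER_CUBIC);cv2.imwrite('pics/c21z.png',a)
E
```

```text
(no output)
```

View pics/c21z.png

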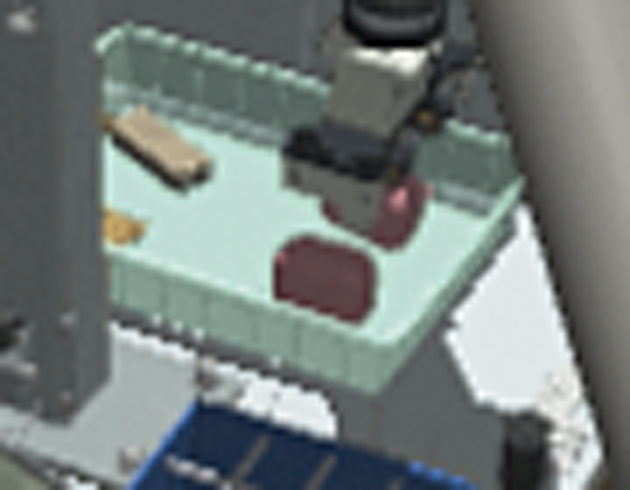

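Stone 2 has pivoted close to flat. Opening and retracting.

```bash
python3 -m creep '[0.5,0,0,0,0, 0.55,0,0,0,0, 0.6,0,0,0,0, 0.6,0,0,0,0]' 10; python3 - <<'E'
from h import *
shot('wrist','w22.png')
E
```

```text
time: 31.4
tool_pos: [0.6051, -0.4195, 0.0098]
tool_rot: [-3.118, -0.032, 0.021]
contact_force: [-0.6, 0.5, -0.0]
opening: 0.0549
```

View pics/w22.png

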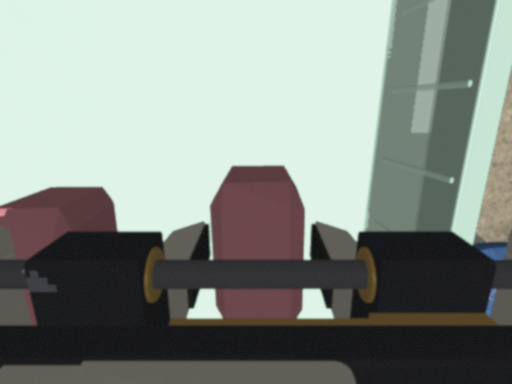

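```bash
python3 -m creep '[0.6,0,0,0.012,0, 0.6,0,0,0.03,0, 0.6,0,0,0.05,0, 0.6,0,0,0.055,0, 0.6,-0.03,0.02,0.05,0, 0.6,-0.03,0.05,0.02,0, 0.6,-0.03,0.055,0,0, 0.6,-0.03,0.055,0,0, 0.6,-0.01,0.05,0,0, 0.6,0,0.05,0,0, 0.6,0,0.03,0,0, 0.6,0,0,0,0]'; python3 - <<'E'
from h import *
c=shot('wrist','w23.png');shot('side','s23.png');shot('scene','c23.png')
a=cv2.resize(cv2.imread('pics/s23.png')[110:370,170:370],None,fx=2.3,fy=2.3,interpolation=cv2.INTER_CUBIC)
b=cv2.resize(cv2.imread('pics/c23.png')[110:260,200:320],None,fx=2.8,fy=598/150,interpolation=cv2.INTER_CUBIC)
cv2.imwrite('pics/m23.png',np.hstack([a,b]))
E
```

```text
time: 32.95
tool_pos: [0.47, -0.1019, 0.2441]
tool_rot: [-3.128, -0.048, 0.02]
contact_force: [-0.2, 0.2, 0.3]
opening: 0.0552
```

View pics/m23.png

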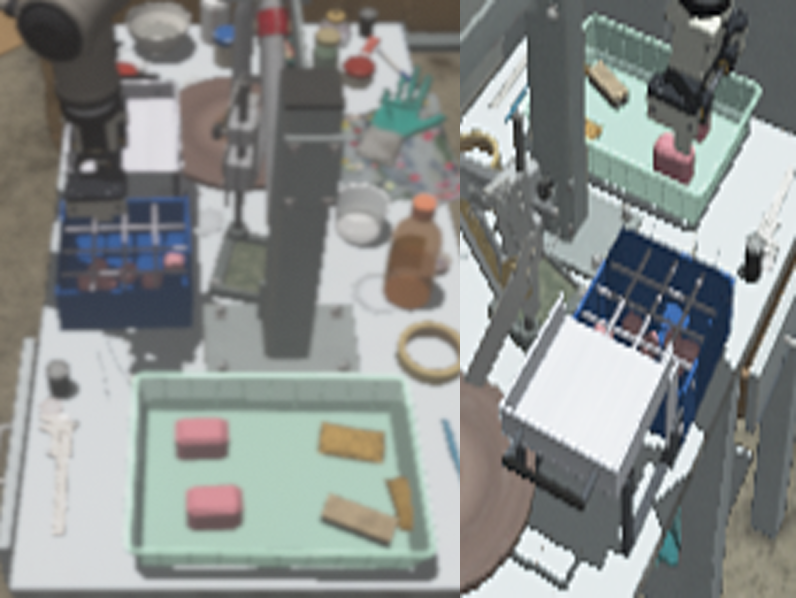

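View pics/w23.png

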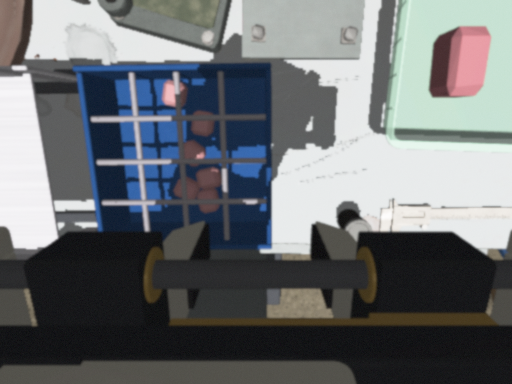

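```bash
python3 - <<'E'
from h import *
W=ld('w23.png');S=ld('s23.png')
a=cv2.resize(cv2.imread('pics/w23.png')[60:225,75:280],None,fx=3.8,fy=3.6,interpolation=cv2.INTER_CUBIC);cv2.imwrite('pics/w23z.png',((a/255.)**.6*255).astype('uint8'))
for z in (.015,.03,.05,.08): print(z,ray(W,174,93,z).round(3),ray(S,246.1,223,z).round(3))
s0=cv2.imread('pics/side0.png');s1=cv2.imread('pics/s23.png')
print(np.abs(s0[120:190,195:255].astype(int)-s1[120:190,195:255]).mean())
E
```

```text
0.015 [0.559 0.006 0.015] [0.561 0.015 0.015]
0.03 [0.558 0.001 0.03 ] [0.561 0.001 0.03 ]
0.05 [ 0.557 -0.004  0.05 ] [ 0.561 -0.018  0.05 ]
0.08 [ 0.555 -0.012  0.08 ] [ 0.561 -0.046  0.08 ]
49.78825396825397
```

View pics/w23z.png

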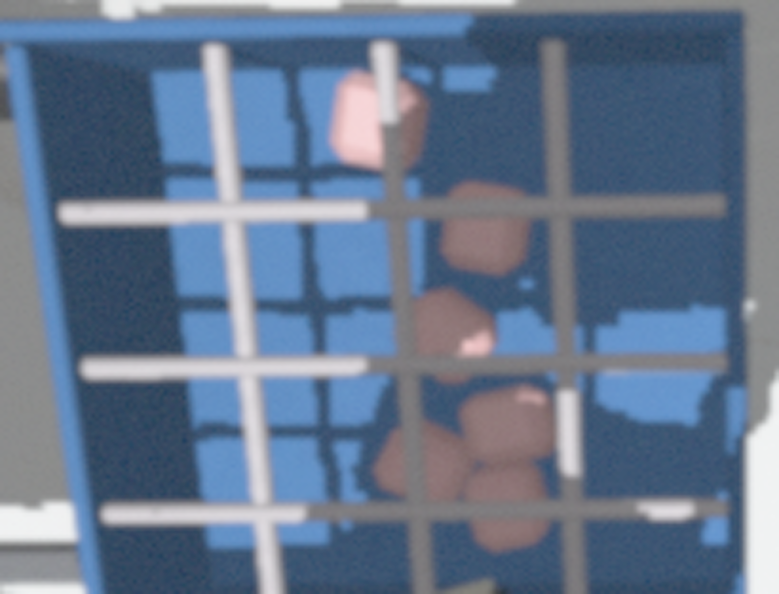

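All six small stones lie under the bars. The tray handle is back at its starting pixel (243.9, 235.3 against 243.8, 236), and both big stones are flat in the crate. Handing in.

```bash
python3 -c "
from cell import workorder
print(workorder.hand_in())"
```

```text
the job is handed in; nothing more can be done
None
```

The job is done and handed in at about 33 s on the robot's clock; no verdict was reported. I tipped the tray to about 0.7 rad until it was empty and lowered it. I then moved both big stones from the grate to the near half of the green crate.

**Last checks before handing in:**
- **Tray:** the handle is back within about 1 pixel of where it started, so the tray is level.
- **Small stones:** all six lie under the bars in the blue box. One of them triangulated to z ≈ 0.03 m.
- **Big stones:** both lie flat and at rest in the crate.
- **Bystanders:** the canister stands where it was. The tub looked undisturbed in earlier wrist views, but the arm hid part of it in the last pictures and I measured neither again.
- **Gripper:** it was open and clear of everything, with a contact force of about 0.

**What disagreed or went wrong:**
- **Fingertip length:** the fingertips reach about as far as the TCP, not 25 mm ahead of it as stated. My first two grips on the handle missed, the second because of this, the first mainly because the tool drifted 9 mm sideways on the way down. I then worked about 20 mm lower.
- **Lowering the tray:** the jaws slipped off the bar just before the tray was level, so it dropped the last part on its own. Pictures taken right after showed it level and both big stones still on the grate.
- **Force reading:** it barely showed stone 2 touching the crate floor. I judged that contact from the tool's drift and the pictures instead.

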